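# Hang the flask probes on the hook rack and stopper the flasks

## Robot

A 7-joint arm with a two-finger parallel gripper is mounted at the origin on a cart in front of the work surface, level with it; the furniture and walls round the work are solid. World frame = base frame: x ahead of the robot, y to its left, z up, the work surface at z = 0. Lengths are in mm, angles in degrees, forces in N, time in s.
With the tool pointing down it reaches from about 350 to 775 mm from the base axis. Payload 3.1 kg.
Tool frame: the origin (TCP) lies where the fingers leave the gripper's body, on its centre line; the fingertips stand 73 mm ahead of it and the grasp point (between the pads) lies 54 mm ahead of it; z points along the fingers, y is the line along which they close (so a half turn about z gives the same grasp; the last joint's range is limited). The gripper opens to 85 mm and grips with 20 to 120 N. Pads are 22 mm wide; open, the fingers measure 114 mm over their backs; the gripper's body (76 mm by 85 mm) begins 54 mm behind the grasp point. The pads swing forward as they close: fully open they stand 13 mm farther back than shut.
Start: joints at [72.955, 17.813, 0.802, 86.603, -0.252, 75.585, -1.558], TCP at [139.194, -532.109, 303.904] pointing down, gripper open.
Joint ranges: [-154.91, 154.91], [-16.99, 109.72], [-72.82, 74.43], [7.12, 147.25], [-82.49, 262.49], [11.32, 116.49], [-174.64, 174.64]. Speed limits (degrees/s): [159.86, 159.86, 180, 180, 180, 180, 180].

## Interface

Orientations are given as [roll, pitch, yaw] about the fixed x, y, z axes, in that order (R = Rz(yaw) Ry(pitch) Rx(roll)).
In Python, from station import sensors, snapshot, ticket gives the robot as it stands.
- The arm moves only by the shell command python3 -m crank 'ROWS' [OPENING]. ROWS is JSON, a list of rows, each a list of 4 numbers: the shift along the tool's x, y, z in m, then the turn about the tool's z in rad. A call has 1 to 8 rows; each row is the pose to reach, as a shift and turn from the pose commanded when the call began, along the tool's axes at that moment; what a row does not reach only later rows make up. A row lasts 1/8 s, in which the tool goes at most 62.5 mm and 10.7 degrees, less where a joint would pass 70% of its speed; a pose out of reach is approached as far as the arm can. A call with a gripper value outside its range is refused whole. OPENING is the opening, from 0 (shut) to 1 (fully open), set as the call begins (- or left out, the last holds). The fingers move at their own pace and stop on an object; the grip force is fixed at half the most. Time passes only in rows, so rows that repeat a pose let the fingers close. It gives the time, the measured TCP pose, the force, the opening and the grip force at its end, in the units of the state.
- sensors.state(): the state, without advancing time (a new reading comes with each control period).
- snapshot(name): name is "scene" or "top" or "wrist"; returns a dict with "pixels" (420x560x3 uint8, red, green, blue), "depth" (420x560 float32, mm along the optical axis (not along the pixel's ray), 0 where there is no reading), "K" (3x3 intrinsics, pixels), "k1" (the pictures are not rectified: a ray, as slopes to the right and down, at radius r is drawn at 1 + k1 r^2 times it, then the intrinsics apply), "rvec" (rotation vector, rad) and "tvec" (3), from world to camera coordinates, as OpenCV has them. Camera axes: x right, y down, z forward; pixel columns grow to the right and rows downward; lengths in mm; the calibration is good to about 2 mm. A picture is of the moment at which its call begins.
- ticket.finish_job(): hands the job in; it is judged then, once.
The state is a dict: "clock": time; "joint_pos": joint angles; "qvel": joint speeds; "tau": joint torques, N m; "eef_pos": TCP position; "orientation": TCP orientation; "force": force on the tool from outside, world axes, zero at the start; "torque": the same for the moment, N m; "width": opening from 0.0 (shut) to 1.0 (fully open); "gripper_force": force on a finger pad.
Only numpy, scipy, OpenCV 4.12 (cv2) and the standard library are available. Lean on these libraries where they do the work, as an engineer would, in place of code of your own. Each camera call takes 0.05 s, during which the arm holds its last target. There are 200 camera calls.

## Task

The measurements are finished: lift each blue probe with a yellow handle out of its flask and hang it by its eye, one to a hook, on a free hook of the rack without knocking the grey probes that already hang there. Close all three flasks with the orange stoppers, each set straight in the neck with its flange resting on the rim, and keep the flasks standing upright.

Things in the scene. Friction and masses are not known exactly. Their poses are not given: they have to be found in the camera images.
- hook_rack: fixed steel hook rack: 440 mm base plate along its own y, two posts, a 16 mm rail at height 145 mm with five wire hooks 80 mm apart pointing along its own -x (towards the robot). Nothing stands higher than 159 mm. A wall shelf overhangs from x = 0.60 m on, its underside 620 mm up. Origin: on the bench under the rail's middle
- hook_0 (a point): seat of hook 0 (numbered from the rack's own -y end, the robot's right): top of the 8 mm wire, midway along its 38 mm level part; axes as the rack's. The wire points along -x: the rail's front is 20 mm behind this point, the wire bends up 18 mm before it and ends 30 mm before it, 10 mm higher. A probe hanging here has the top inside edge of its eye at this height
- hook_1 (a point): seat of hook 1 (numbered from the rack's own -y end, the robot's right): top of the 8 mm wire, midway along its 38 mm level part; axes as the rack's. The wire points along -x: the rail's front is 20 mm behind this point, the wire bends up 18 mm before it and ends 30 mm before it, 10 mm higher. A probe hanging here has the top inside edge of its eye at this height
- hook_2 (a point): seat of hook 2 (numbered from the rack's own -y end, the robot's right): top of the 8 mm wire, midway along its 38 mm level part; axes as the rack's. The wire points along -x: the rail's front is 20 mm behind this point, the wire bends up 18 mm before it and ends 30 mm before it, 10 mm higher. A probe hanging here has the top inside edge of its eye at this height
- hook_3 (a point): seat of hook 3 (numbered from the rack's own -y end, the robot's right): top of the 8 mm wire, midway along its 38 mm level part; axes as the rack's. The wire points along -x: the rail's front is 20 mm behind this point, the wire bends up 18 mm before it and ends 30 mm before it, 10 mm higher. A probe hanging here has the top inside edge of its eye at this height
- hook_4 (a point): seat of hook 4 (numbered from the rack's own -y end, the robot's right): top of the 8 mm wire, midway along its 38 mm level part; axes as the rack's. The wire points along -x: the rail's front is 20 mm behind this point, the wire bends up 18 mm before it and ends 30 mm before it, 10 mm higher. A probe hanging here has the top inside edge of its eye at this height
- probe_0: blue probe, yellow handle; if present, stands in a flask, flange on the rim, any yaw,  origin 25 mm over the flask's foot. Origin: lower tip, z up. 172 long. Eye: window 18 mm wide (y), 32 high (z 95..127), open through along the probe's x; frame 28 wide, 8 thick. Handle above 14x14, z 135..172. Below: flange 50 across z 90..95, taper 38 to 32 across z 90..70, 12 mm rod. 0.12 kg
- probe_1: blue probe, yellow handle; if present, stands in a flask, flange on the rim, any yaw,  origin 25 mm over the flask's foot. Origin: lower tip, z up. 172 long. Eye: window 18 mm wide (y), 32 high (z 95..127), open through along the probe's x; frame 28 wide, 8 thick. Handle above 14x14, z 135..172. Below: flange 50 across z 90..95, taper 38 to 32 across z 90..70, 12 mm rod. 0.12 kg
- probe_2: blue probe, yellow handle; if present, stands in a flask, flange on the rim, any yaw,  origin 25 mm over the flask's foot. Origin: lower tip, z up. 172 long. Eye: window 18 mm wide (y), 32 high (z 95..127), open through along the probe's x; frame 28 wide, 8 thick. Handle above 14x14, z 135..172. Below: flange 50 across z 90..95, taper 38 to 32 across z 90..70, 12 mm rod. 0.12 kg
- probe_0_eye (a point): middle of the top inside edge of the hanging eye of probe_0, 127 mm above the probe's origin along its z; axes as the probe's
- probe_1_eye (a point): middle of the top inside edge of the hanging eye of probe_1, 127 mm above the probe's origin along its z; axes as the probe's
- probe_2_eye (a point): middle of the top inside edge of the hanging eye of probe_2, 127 mm above the probe's origin along its z; axes as the probe's
- neighbour_0: grey probe, black handle; if present, hangs on the hook of the same number; to be left alone. Origin: lower tip, z up. 172 long. Eye: window 18 mm wide (y), 32 high (z 95..127), open through along the probe's x; frame 28 wide, 8 thick. Handle above 14x14, z 135..172. Below: flange 50 across z 90..95, taper 38 to 32 across z 90..70, 12 mm rod. 0.12 kg
- neighbour_1: grey probe, black handle; if present, hangs on the hook of the same number; to be left alone. Origin: lower tip, z up. 172 long. Eye: window 18 mm wide (y), 32 high (z 95..127), open through along the probe's x; frame 28 wide, 8 thick. Handle above 14x14, z 135..172. Below: flange 50 across z 90..95, taper 38 to 32 across z 90..70, 12 mm rod. 0.12 kg
- neighbour_2: grey probe, black handle; if present, hangs on the hook of the same number; to be left alone. Origin: lower tip, z up. 172 long. Eye: window 18 mm wide (y), 32 high (z 95..127), open through along the probe's x; frame 28 wide, 8 thick. Handle above 14x14, z 135..172. Below: flange 50 across z 90..95, taper 38 to 32 across z 90..70, 12 mm rod. 0.12 kg
- neighbour_3: grey probe, black handle; if present, hangs on the hook of the same number; to be left alone. Origin: lower tip, z up. 172 long. Eye: window 18 mm wide (y), 32 high (z 95..127), open through along the probe's x; frame 28 wide, 8 thick. Handle above 14x14, z 135..172. Below: flange 50 across z 90..95, taper 38 to 32 across z 90..70, 12 mm rod. 0.12 kg
- neighbour_4: grey probe, black handle; if present, hangs on the hook of the same number; to be left alone. Origin: lower tip, z up. 172 long. Eye: window 18 mm wide (y), 32 high (z 95..127), open through along the probe's x; frame 28 wide, 8 thick. Handle above 14x14, z 135..172. Below: flange 50 across z 90..95, taper 38 to 32 across z 90..70, 12 mm rod. 0.12 kg
- flask_0: clear glass conical flask with a blue foot, loose, 115 mm tall, foot 84 mm across, straight neck from height 85 mm, 47 mm across outside and 41 mm inside, open at the top, 0.5 kg. Origin: centre of the underside, z up. May hold a probe
- flask_1: clear glass conical flask with a blue foot, loose, 115 mm tall, foot 84 mm across, straight neck from height 85 mm, 47 mm across outside and 41 mm inside, open at the top, 0.5 kg. Origin: centre of the underside, z up. May hold a probe
- flask_2: clear glass conical flask with a blue foot, loose, 115 mm tall, foot 84 mm across, straight neck from height 85 mm, 47 mm across outside and 41 mm inside, open at the top, 0.5 kg. Origin: centre of the underside, z up. May hold a probe
- stopper_0: orange tapered stopper standing on its small end on the bench, 51 mm tall: taper 32 mm across at the bottom, 38 mm at 20 mm up, then a flange 50 mm across and 5 mm thick, then a round knob 25 mm across and 26 mm high. Origin: centre of the small end, z up. Snug in a neck its flange rests on the rim, its origin 95 mm over the flask's foot; fits any flask. 0.05 kg
- stopper_1: orange tapered stopper standing on its small end on the bench, 51 mm tall: taper 32 mm across at the bottom, 38 mm at 20 mm up, then a flange 50 mm across and 5 mm thick, then a round knob 25 mm across and 26 mm high. Origin: centre of the small end, z up. Snug in a neck its flange rests on the rim, its origin 95 mm over the flask's foot; fits any flask. 0.05 kg
- stopper_2: orange tapered stopper standing on its small end on the bench, 51 mm tall: taper 32 mm across at the bottom, 38 mm at 20 mm up, then a flange 50 mm across and 5 mm thick, then a round knob 25 mm across and 26 mm high. Origin: centre of the small end, z up. Snug in a neck its flange rests on the rim, its origin 95 mm over the flask's foot; fits any flask. 0.05 kg
Not all that is in view belongs to the job. Leave any pink look-alike of the stopper_0 alone.

How it is judged (in metres and radians):
At the end, for the whole second after the job is handed in: Each blue probe hangs by its eye on its own hook, eye top within 6 mm of wire height and 12 mm sideways, tilt under 0.3 rad. Each flask is upright with a stopper whose flange is within 4 mm of the rim, within 6 mm and 0.12 rad of its axis. Grey probes within 20 mm of their start. All at rest (((horizontal distance between probe_0_eye and hook_0 below 0.026 m and z of probe_0_eye in the frame of hook_0 between -0.006 and 0.006 m and y of probe_0_eye in the frame of hook_0 between -0.012 and 0.012 m) or (horizontal distance between probe_0_eye and hook_1 below 0.026 m and z of probe_0_eye in the frame of hook_1 between -0.006 and 0.006 m and y of probe_0_eye in the frame of hook_1 between -0.012 and 0.012 m) or (horizontal distance between probe_0_eye and hook_2 below 0.026 m and z of probe_0_eye in the frame of hook_2 between -0.006 and 0.006 m and y of probe_0_eye in the frame of hook_2 between -0.012 and 0.012 m) or (horizontal distance between probe_0_eye and hook_3 below 0.026 m and z of probe_0_eye in the frame of hook_3 between -0.006 and 0.006 m and y of probe_0_eye in the frame of hook_3 between -0.012 and 0.012 m) or (horizontal distance between probe_0_eye and hook_4 below 0.026 m and z of probe_0_eye in the frame of hook_4 between -0.006 and 0.006 m and y of probe_0_eye in the frame of hook_4 between -0.012 and 0.012 m)) and angle between each of probe_0, probe_1, probe_2, neighbour_0, neighbour_1, neighbour_2, neighbour_3, neighbour_4's own z axis and vertical below 0.3 rad and linear speed of each of probe_0, probe_1, probe_2, flask_0, stopper_0, flask_1, stopper_1, flask_2, stopper_2 below 0.03 m/s and ((horizontal distance between probe_1_eye and hook_0 below 0.026 m and z of probe_1_eye in the frame of hook_0 between -0.006 and 0.006 m and y of probe_1_eye in the frame of hook_0 between -0.012 and 0.012 m) or (horizontal distance between probe_1_eye and hook_1 below 0.026 m and z of probe_1_eye in the frame of hook_1 between -0.006 and 0.006 m and y of probe_1_eye in the frame of hook_1 between -0.012 and 0.012 m) or (horizontal distance between probe_1_eye and hook_2 below 0.026 m and z of probe_1_eye in the frame of hook_2 between -0.006 and 0.006 m and y of probe_1_eye in the frame of hook_2 between -0.012 and 0.012 m) or (horizontal distance between probe_1_eye and hook_3 below 0.026 m and z of probe_1_eye in the frame of hook_3 between -0.006 and 0.006 m and y of probe_1_eye in the frame of hook_3 between -0.012 and 0.012 m) or (horizontal distance between probe_1_eye and hook_4 below 0.026 m and z of probe_1_eye in the frame of hook_4 between -0.006 and 0.006 m and y of probe_1_eye in the frame of hook_4 between -0.012 and 0.012 m)) and ((horizontal distance between probe_2_eye and hook_0 below 0.026 m and z of probe_2_eye in the frame of hook_0 between -0.006 and 0.006 m and y of probe_2_eye in the frame of hook_0 between -0.012 and 0.012 m) or (horizontal distance between probe_2_eye and hook_1 below 0.026 m and z of probe_2_eye in the frame of hook_1 between -0.006 and 0.006 m and y of probe_2_eye in the frame of hook_1 between -0.012 and 0.012 m) or (horizontal distance between probe_2_eye and hook_2 below 0.026 m and z of probe_2_eye in the frame of hook_2 between -0.006 and 0.006 m and y of probe_2_eye in the frame of hook_2 between -0.012 and 0.012 m) or (horizontal distance between probe_2_eye and hook_3 below 0.026 m and z of probe_2_eye in the frame of hook_3 between -0.006 and 0.006 m and y of probe_2_eye in the frame of hook_3 between -0.012 and 0.012 m) or (horizontal distance between probe_2_eye and hook_4 below 0.026 m and z of probe_2_eye in the frame of hook_4 between -0.006 and 0.006 m and y of probe_2_eye in the frame of hook_4 between -0.012 and 0.012 m)) and ((x of stopper_0 in the frame of flask_0 between -0.006 and 0.006 m and y of stopper_0 in the frame of flask_0 between -0.006 and 0.006 m and z of stopper_0 in the frame of flask_0 between 0.085 and 0.099 m and angle between the z axis of stopper_0 and the z axis of flask_0, either way round below 0.12 rad) or (x of stopper_1 in the frame of flask_0 between -0.006 and 0.006 m and y of stopper_1 in the frame of flask_0 between -0.006 and 0.006 m and z of stopper_1 in the frame of flask_0 between 0.085 and 0.099 m and angle between the z axis of stopper_1 and the z axis of flask_0, either way round below 0.12 rad) or (x of stopper_2 in the frame of flask_0 between -0.006 and 0.006 m and y of stopper_2 in the frame of flask_0 between -0.006 and 0.006 m and z of stopper_2 in the frame of flask_0 between 0.085 and 0.099 m and angle between the z axis of stopper_2 and the z axis of flask_0, either way round below 0.12 rad)) and angle between each of flask_0, flask_1, flask_2's own z axis and vertical below 0.1 rad and height (world z) of flask_0 between -0.01 and 0.01 m and ((x of stopper_0 in the frame of flask_1 between -0.006 and 0.006 m and y of stopper_0 in the frame of flask_1 between -0.006 and 0.006 m and z of stopper_0 in the frame of flask_1 between 0.085 and 0.099 m and angle between the z axis of stopper_0 and the z axis of flask_1, either way round below 0.12 rad) or (x of stopper_1 in the frame of flask_1 between -0.006 and 0.006 m and y of stopper_1 in the frame of flask_1 between -0.006 and 0.006 m and z of stopper_1 in the frame of flask_1 between 0.085 and 0.099 m and angle between the z axis of stopper_1 and the z axis of flask_1, either way round below 0.12 rad) or (x of stopper_2 in the frame of flask_1 between -0.006 and 0.006 m and y of stopper_2 in the frame of flask_1 between -0.006 and 0.006 m and z of stopper_2 in the frame of flask_1 between 0.085 and 0.099 m and angle between the z axis of stopper_2 and the z axis of flask_1, either way round below 0.12 rad)) and height (world z) of flask_1 between -0.01 and 0.01 m and ((x of stopper_0 in the frame of flask_2 between -0.006 and 0.006 m and y of stopper_0 in the frame of flask_2 between -0.006 and 0.006 m and z of stopper_0 in the frame of flask_2 between 0.085 and 0.099 m and angle between the z axis of stopper_0 and the z axis of flask_2, either way round below 0.12 rad) or (x of stopper_1 in the frame of flask_2 between -0.006 and 0.006 m and y of stopper_1 in the frame of flask_2 between -0.006 and 0.006 m and z of stopper_1 in the frame of flask_2 between 0.085 and 0.099 m and angle between the z axis of stopper_1 and the z axis of flask_2, either way round below 0.12 rad) or (x of stopper_2 in the frame of flask_2 between -0.006 and 0.006 m and y of stopper_2 in the frame of flask_2 between -0.006 and 0.006 m and z of stopper_2 in the frame of flask_2 between 0.085 and 0.099 m and angle between the z axis of stopper_2 and the z axis of flask_2, either way round below 0.12 rad)) and height (world z) of flask_2 between -0.01 and 0.01 m and distance of each of neighbour_0, neighbour_1, neighbour_2, neighbour_3, neighbour_4 from where it was at the start of the episode below 0.02 m and horizontal distance between probe_0 and probe_1 above 0.05 m and horizontal distance between each of probe_0, probe_1 and probe_2 above 0.05 m and horizontal distance between each of probe_0, probe_1, probe_2 and neighbour_0 above 0.05 m and horizontal distance between each of probe_0, probe_1, probe_2 and neighbour_1 above 0.05 m and horizontal distance between each of probe_0, probe_1, probe_2 and neighbour_2 above 0.05 m and horizontal distance between each of probe_0, probe_1, probe_2 and neighbour_3 above 0.05 m and horizontal distance between each of probe_0, probe_1, probe_2 and neighbour_4 above 0.05 m); the robot touches nothing.
It fails at once if a grey probe is knocked off its hook or shifted by more than 45 mm (distance of any of neighbour_0, neighbour_1, neighbour_2, neighbour_3, neighbour_4 from where it was at the start of the episode above 0.045 m).
It fails at once if a flask is tipped over (angle between any of flask_0, flask_1, flask_2's own z axis and vertical above 0.7 rad).
It fails at once if a probe is dropped and lies down (angle between any of probe_0, probe_1, probe_2's own z axis and vertical above 1.1 rad).
Of neighbour_0, neighbour_1, neighbour_2, neighbour_3, neighbour_4 only 2 to 2 are there at a start; the rules pass over those that are not, and their reading is None.
Of probe_0, probe_1, probe_2 only 2 to 3 are there at a start; the rules pass over those that are not, and their reading is None.
At some moment in a run one of flask_0, flask_1, flask_2 may be knocked a few centimetres aside while the robot is not near it.
It also fails if it takes over 210 s, if anything falls off the work surface, if the arm or the gripper's body presses on something with over 40 N, if the wrist force passes 120 N, or if a joint passes its speed limit or range.

## Working session

There is one attempt and no reset: what is moved stays moved. The work goes in short steps, Python scripts to look and compute and a shell command to move; the robot and the scene stay as the last step left them, time stands still between calls to the robot, and variables do not carry over. Pictures are saved under pics/ and viewed, at most 14 in all, crops included, and the job is handed in when it is done.

```bash
ls; mkdir -p pics; cat > h.py <<'E'
import numpy as np, cv2
from station import sensors, snapshot, ticket
def snap(n):
    s=snapshot(n); np.savez('/tmp/%s.npz'%n,**s); return s
def load(n): return dict(np.load('/tmp/%s.npz'%n))
def ray(s,u,v):
    K=np.array(s['K']);k=float(s['k1']);p=np.linalg.inv(K)@[u,v,1];d=p[:2];a=d.copy()
    for _ in range(20): a=d/(1+k*(a@a))
    R=cv2.Rodrigues(np.array(s['rvec'],float))[0];t=np.array(s['tvec'],float).ravel()
    return -R.T@t, R.T@np.array([a[0],a[1],1])
def at_z(s,u,v,z):
    c,d=ray(s,u,v); return c+d*(z-c[2])/d[2]
def by_depth(s,u,v):
    c,d=ray(s,u,v); return c+d*s['depth'][int(round(v)),int(round(u))]
def proj(s,P):
    R=cv2.Rodrigues(np.array(s['rvec'],float))[0];p=R@np.array(P,float)+np.array(s['tvec'],float).ravel()
    a=p[:2]/p[2];a=a*(1+float(s['k1'])*(a@a));K=np.array(s['K']);return (K@[a[0],a[1],1])[:2]
def cloud(s):
    h,w=s['depth'].shape;K=np.array(s['K']);k=float(s['k1'])
    v,u=np.mgrid[:h,:w];d=np.stack([(u-K[0,2])/K[0,0],(v-K[1,2])/K[1,1]],-1);a=d.copy()
    for _ in range(20): a=d/(1+k*(a**2).sum(-1,keepdims=True))
    Z=s['depth'][...,None];P=np.concatenate([a*Z,Z],-1)-np.array(s['tvec'],float).ravel()
    return P@cv2.Rodrigues(np.array(s['rvec'],float))[0]
E
python3 - <<'E'
from h import *
for n in ['scene','top','wrist']:
    s=snap(n); cv2.imwrite('pics/%s0.png'%n,cv2.resize(s['pixels'][...,::-1],(800,600)))
    print(n,ray(s,280,210),s['K'][0],s['k1'])
print(sensors.state())
E
```

```text
pics
scene (array([-468.89300073,  714.2737912 ,  786.49181516]), array([ 0.67138206, -0.56399571, -0.48083697])) [527.58426429   0.         280.38506398] 0.028909479047080078
top (array([-239.01547052, -455.95887197, 1530.95635582]), array([ 0.41645074,  0.2276622 , -0.88041958])) [535.21493119   0.         280.14220352] -0.04488982946489367
wrist (array([ 220.90946553, -510.92772122,  373.00038919]), array([-0.31414588, -0.09266479, -0.94492226])) [377.05332732   0.         275.36386525] -0.0024249038910928045
{'clock': 0.15, 'joint_pos': array([72.95649345, 17.85268306,  0.80114904, 86.67067467, -0.25170144,
       75.58732589, -1.55908477]), 'qvel': array([-0.04234983, -0.1222292 , -0.00802321, -0.1616555 , -0.08903445,
       -0.02601587,  0.00844946]), 'tau': array([ 4.22009316e-04, -3.80271292e+01,  1.46248313e-01, -2.30848736e+01,
        1.22387329e-02,  9.72850568e-03,  2.63876835e-06]), 'eef_pos': array([ 139.05719295, -531.68201505,  303.04520724]), 'orientation': array([-1.79891180e+02,  4.90374921e-03,  1.46587347e+01]), 'force': array([ 0.1652194 , -0.31825947,  0.43735401]), 'torque': array([-0.00604614, -0.00415563,  0.03753245]), 'gripper_force': 0.0, 'width': 1.0015470807624047}
```

View pics/scene0.png

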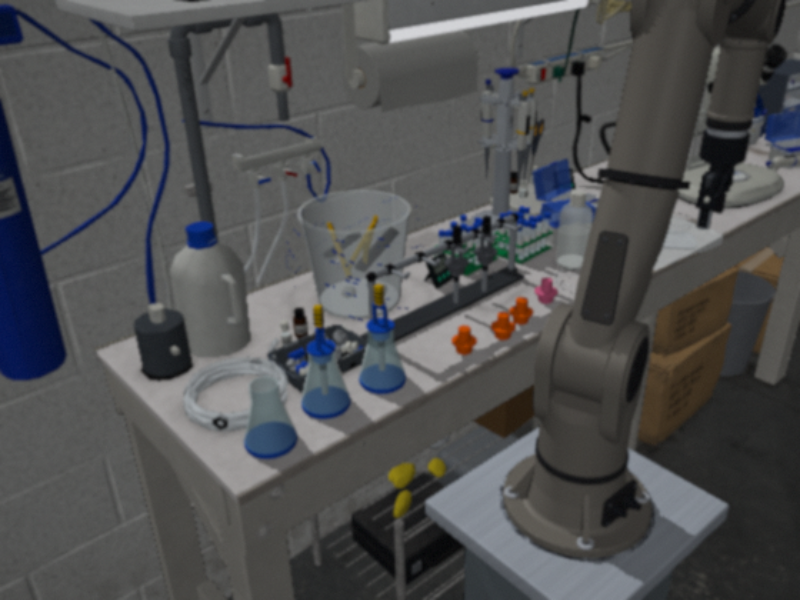

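View pics/top0.png

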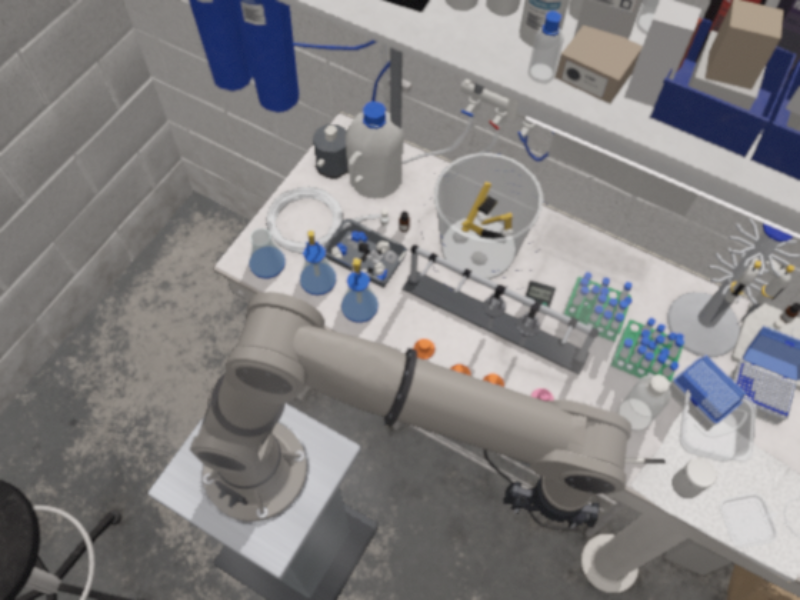

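The scene picture shows three flasks: one empty at (270,420), two with probes at (325,380) and (382,345). Orange stoppers stand at (464,340), (504,325) and (521,310), a pink look-alike at (545,290), and the rack runs from (380,330) to (520,270). In the top view the flasks are at (267,255), (317,265) and (358,290), and the stoppers at (425,348), (459,372) and (493,382).

```bash
python3 - <<'E'
from h import *
for n,(x,y,w,h) in dict(scene=(240,130,150,112),top=(270,160,160,120)).items():
    s=load(n); cv2.imwrite('pics/%s1.png'%n,cv2.resize(s['pixels'][y:y+h,x:x+w,::-1],(800,600),interpolation=cv2.INTER_CUBIC))
    hsv=cv2.cvtColor(s['pixels'],cv2.COLOR_RGB2HSV);P=cloud(s);ok=s['depth']>0
    ws=(P[...,0]>250)&(P[...,0]<800)&(P[...,2]>-15)&(P[...,2]<250)&(abs(P[...,1])<600)&ok
    for c,lo,hi in [('orange',(4,150,80),(14,255,255)),('yellow',(17,130,60),(32,255,255)),('blue',(100,120,40),(125,255,255)),('pink',(160,80,80),(178,255,255))]:
        m=(cv2.inRange(hsv,lo,hi)>0)&ws
        k,l,st,ce=cv2.connectedComponentsWithStats(m.astype(np.uint8))
        for i in range(1,k):
            if st[i,4]>25:
                q=P[l==i]; print(n,c,st[i],'med',np.median(q,0).round(),'rng',np.percentile(q,5,0).round(),np.percentile(q,95,0).round())
E
```

```text
scene orange [344 208  29  30 386] med [ 382. -275.   23.] rng [ 364. -336.    3.] [ 404. -244.   48.]
scene orange [317 228  16  20 212] med [ 388. -161.   24.] rng [ 375. -177.    5.] [ 407. -148.   49.]
scene yellow [258 151   6  10  29] med [ 691. -190.  170.] rng [ 683. -204.  158.] [ 697. -181.  178.]
scene yellow [262 199   6  15  80] med [420.  17. 181.] rng [415.   8. 164.] [427.  20. 195.]
scene yellow [220 213   6  16  77] med [430. 135. 180.] rng [425. 130. 163.] [436. 138. 196.]
scene blue [350 148  26  12 110] med [ 608. -574.   85.] rng [ 541. -598.   74.] [ 667. -472.  149.]
scene blue [322 152  17  10  81] med [ 670. -459.   86.] rng [ 519. -506.   80.] [ 690. -340.  179.]
scene blue [130 155  22  19 340] med [736. 172. 238.] rng [726. 147. 217.] [769. 189. 247.]
scene blue [307 155  13  11  55] med [ 687. -404.   85.] rng [ 519. -446.   72.] [ 712. -258.  186.]
scene blue [   0  184   46   82 2783] med [760. 487. 152.] rng [752. 442.  75.] [784. 527. 239.]
scene blue [257 213  20  25 266] med [414.  17. 118.] rng [401.  -4. 104.] [440.  34. 152.]
scene blue [201 230
[... 1273 characters left out ...]
244.] rng [730. 140. 224.] [766. 182. 250.]
top blue [247 162  10   7  58] med [568.  99.  34.] rng [555.  83.  15.] [587. 113.  44.]
top blue [213 170  15  14 149] med [433. 126. 121.] rng [417. 109. 116.] [450. 145. 149.]
top blue [236 170   6   8  26] med [516. 111.  40.] rng [509. 104.  25.] [528. 133.  47.]
top blue [244 191  15  13 157] med [418.   6. 122.] rng [403.  -9. 115.] [441.  28. 156.]
top blue [434 208   8   8  34] med [ 679. -505.   91.] rng [ 668. -510.   86.] [ 696. -497.   96.]
top blue [447 231  16  21 136] med [ 618. -582.   88.] rng [ 590. -599.   77.] [ 638. -567.   95.]
top pink [374 273  12   7  57] med [ 420. -437.   51.] rng [ 408. -451.   22.] [ 430. -424.   57.]
```

View pics/top1.png

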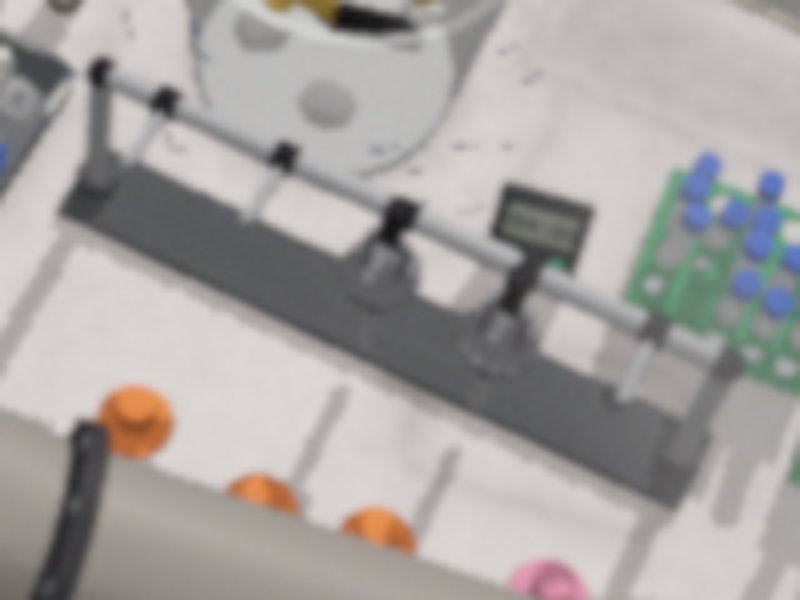

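View pics/scene1.png

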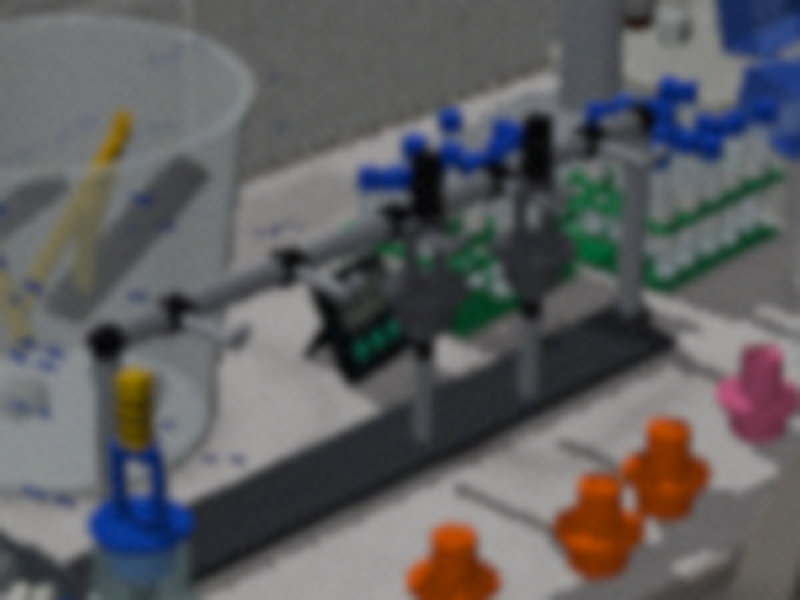

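The crops show grey probes on the second and third hooks from the right (hooks 1 and 2). Hooks 0, 3 and 4 are free. Collars in the top crop are at (165,98), (285,155), (400,212), (525,270) and (655,325); in the scene crop at (175,308), (290,262), (395,215), (495,178) and (592,138).

```bash
cat >> h.py <<'E'
def tri(*obs):
    A=np.zeros((3,3));b=np.zeros(3);L=[]
    for s,u,v in obs:
        c,d=ray(s,u,v);d=d/np.linalg.norm(d);M=np.eye(3)-np.outer(d,d);A+=M;b+=M@c;L.append((M,c))
    X=np.linalg.solve(A,b);return X,[np.linalg.norm(M@(X-c)).round(1) for M,c in L]
E
python3 - <<'E'
from h import *
t=load('top');s=load('scene')
T=[(165,98),(285,155),(400,212),(525,270),(655,325)];S=[(175,308),(290,262),(395,215),(495,178),(592,138)]
for a,b in zip(T,S):
    ta=(270+a[0]*.2-.4,160+a[1]*.2-.4);sb=(240+b[0]*.1875-.4,130+b[1]*.1875-.4)
    print(at_z(t,*ta,145).round(),at_z(s,*sb,145).round(),tri((t,*ta),(s,*sb)))
for a in [(100,70),(730,360)]: print('end',at_z(t,270+a[0]*.2,160+a[1]*.2,150).round())
for a in [(60,212),(672,507)]: print('base',at_z(t,270+a[0]*.2,160+a[1]*.2,5).round())
# flask feet, foot circles via scene blobs not needed; stoppers knob tops
for z,uv in [(51,(297,243))]: print(at_z(t,*uv,z).round())
E
```

```text
[ 543. -104.  145.] [ 539. -107.  145.] (array([ 540.08509935, -105.87583392,  146.60446475]), [np.float64(2.4), np.float64(2.4)])
[ 544. -186.  145.] [ 539. -187.  145.] (array([ 541.81229222, -187.12756649,  145.43280213]), [np.float64(2.4), np.float64(2.4)])
[ 544. -263.  145.] [ 544. -269.  145.] (array([ 540.63544474, -264.27450585,  148.28337529]), [np.float64(1.5), np.float64(1.5)])
[ 546. -344.  145.] [ 541. -344.  145.] (array([ 544.05010482, -345.051495  ,  144.76547317]), [np.float64(2.0), np.float64(2.0)])
[ 551. -425.  145.] [ 542. -425.  145.] (array([ 547.57327892, -426.86728944,  144.77422438]), [np.float64(3.7), np.float64(3.7)])
end [538. -63. 150.]
end [ 549. -474.  150.]
base [511. -53.   5.]
base [ 520. -484.    5.]
[ 388. -175.   51.]
```

```bash
cat >> h.py <<'E'
def go(x,y,z,yaw=None):
    st=sensors.state();p=st['eef_pos'];o=np.radians(st['orientation'])
    cz,sz=np.cos(o[2]),np.sin(o[2]);d=np.array([x,y,z])-p
    tx=np.array([cz,sz,0]);ty=np.array([sz,-cz,0])
    turn=0 if yaw is None else -((yaw-np.degrees(o[2])+180)%360-180)
    n=max(np.linalg.norm(d)/62.5,abs(turn)/10.7)
    print('go',[round(d@tx/1000,4),round(d@ty/1000,4),round(-d[2]/1000,4),round(np.radians(turn),4)],'rows>=%.1f'%n,'at',p.round(1),st['orientation'].round(2))
E
python3 -c "
from h import *
go(450,-250,400,0)"
```

```text
go [np.float64(0.3721), np.float64(-0.1938), np.float64(-0.097), np.float64(0.2558)] rows>=6.9 at [ 139.1 -531.7  303. ] [-179.89    0.     14.66]
```

```bash
python3 -m crank '[[0.03,-0.015,-0.02,0.02],[0.08,-0.04,-0.04,0.06],[0.14,-0.07,-0.06,0.1],[0.2,-0.105,-0.08,0.14],[0.26,-0.135,-0.09,0.18],[0.32,-0.165,-0.097,0.22],[0.355,-0.185,-0.097,0.25],[0.372,-0.194,-0.097,0.256]]' && python3 - <<'E'
from h import *
s=snap('wrist');cv2.imwrite('pics/w1.png',cv2.resize(s['pixels'][...,::-1],(800,600)))
print(ray(s,280,210)); go(450,130,400,0)
E
```

```text
clock: 1.15
eef_pos: [452.9, -245.7, 400.9]
orientation: [-179.9, -0.1, 0.4]
force: [0.1, 0.4, 0.2]
width: 0.999
gripper_force: 0.0
(array([ 537.3405762 , -245.79248959,  471.08812928]), array([-0.32596211, -0.01261988, -0.94537924]))
go [np.float64(-0.0004), np.float64(-0.374), np.float64(0.0005), np.float64(0.0103)] rows>=6.0 at [ 454.3 -244.   400.5] [-1.7977e+02 -1.4000e-01  5.9000e-01]
```

View pics/w1.png

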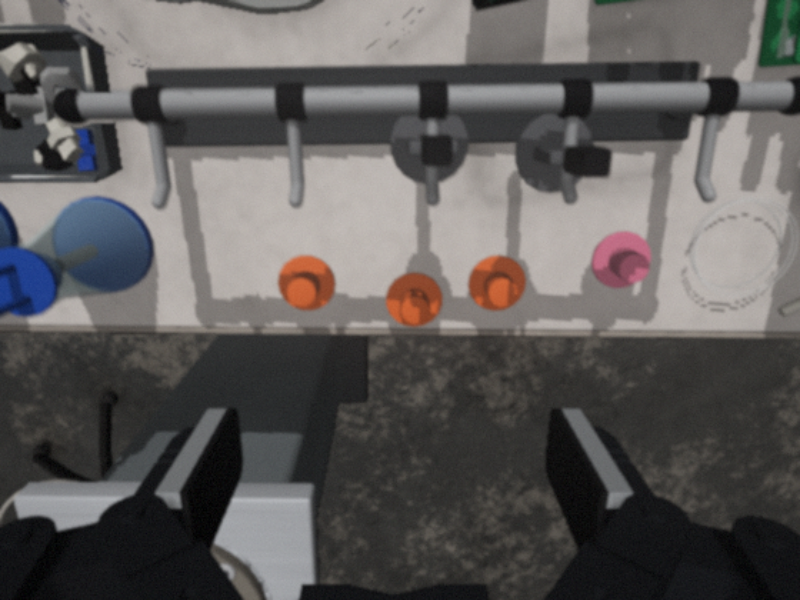

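The wrist picture shows the rack from above. Collars are at (147,103), (289,101), (433,99), (577,98) and (722,95), and the hook 4 and 3 wires end at (160,200) and (296,198). Knob tops are at (303,290), (416,306) and (499,290), with the pink one at (628,265).

```bash
python3 - <<'E'
from h import *
s=load('wrist');t=load('top');sc=load('scene')
S=[(175,308),(290,262),(395,215),(495,178),(592,138)]
for n,a,b in zip([4,3,2,1,0],[(147,103),(289,101),(433,99),(577,98),(722,95)],S):
    a=np.array(a)*.7-.15; b=(240+b[0]*.1875-.4,130+b[1]*.1875-.4); print('collar',n,at_z(s,*a,150).round(1),*tri((s,*a),(sc,*b)))
for n,a in zip([4,3,0],[(160,198),(296,196),(706,193)]):
    a=np.array(a)*.7-.15; print('tip',n,at_z(s,*a,155).round(1),by_depth(s,*a).round(1))
for n,a in zip('abc',[(303,290),(416,306),(499,290)]):
    a=np.array(a)*.7-.15; print('knob',n,at_z(s,*a,51).round(1),by_depth(s,*a).round(1))
hsv=cv2.cvtColor(s['pixels'],cv2.COLOR_RGB2HSV);P=cloud(s)
m=cv2.inRange(hsv,(3,140,60),(16,255,255));k,l,st,ce=cv2.connectedComponentsWithStats(m)
for i in range(1,k):
    if st[i,4]>100:
        q=P[l==i];kn=q[(q[:,2]>44)&(q[:,2]<60)];fl=q[(q[:,2]>20)&(q[:,2]<30)]
        print(st[i],'knob',kn.mean(0).round(1),np.ptp(kn,0).round(),(kn.max(0)/2+kn.min(0)/2).round(1),'flange mid',(fl.max(0)/2+fl.min(0)/2).round(1),np.ptp(fl,0).round())
E
```

```text
collar 4 [ 542.3 -106.7  150. ] [ 540.84557565 -106.36446247  145.39196072] [np.float64(2.2), np.float64(2.2)]
collar 3 [ 544.  -186.4  150. ] [ 542.36987872 -187.08618505  144.20198649] [np.float64(2.4), np.float64(2.4)]
collar 2 [ 545.7 -266.9  150. ] [ 544.8594213  -268.28444263  144.69177362] [np.float64(1.4), np.float64(1.4)]
collar 1 [ 546.9 -347.3  150. ] [ 546.9618226  -350.30091268  141.01173916] [np.float64(0.2), np.float64(0.2)]
collar 0 [ 549.1 -427.8  150. ] [ 549.41443265 -433.5581886   140.12597007] [np.float64(0.1), np.float64(0.1)]
tip 4 [ 490.2 -109.1  155. ] [ 490.4 -109.9  156.7]
tip 3 [ 492.  -188.6  155. ] [ 492.3 -188.9  157. ]
tip 0 [ 495.8 -426.7  155. ] [ 495.9 -426.   156.2]
knob a [ 400.6 -171.6   51. ] [ 400.5 -171.5   50.6]
knob b [ 387.5 -264.5   51. ] [ 387.3 -264.6   50.4]
knob c [ 402.1 -332.2   51. ] [ 401.8 -332.4   50. ]
[ 196  180   37   36 1078] knob [ 398.4 -171.3   50.8] [24. 23.  9.] [ 397.4 -171.2   48.7] flange mid [ 398.7 -169.8   25.8] [46. 45.  8.]
[ 329  180   38   37 1104] knob [ 399.9 -335.5   50.6] [25. 24.  9.] [ 398.9 -335.9   48.7] flange mid [ 399.5 -335.2   25.8] [47. 47.  8.]
[ 271  192   38   36 1074] knob [ 384.1 -264.4   50.7] [24. 24.  9.] [ 383.  -264.6   48.8] flange mid [ 383.9 -263.7   25.8] [47. 46.  8.]
```

```bash
python3 -m crank '[[0,-0.04,0,0],[0,-0.09,0,0],[0,-0.15,0,0],[0,-0.21,0,0],[0,-0.27,0,0],[0,-0.32,0,0],[0,-0.36,0,0],[0,-0.376,0,0]]' >/dev/null; python3 -m crank '[[0,0,0,0],[0,0,0,0]]' && python3 - <<'E'
from h import *
s=snap('wrist');cv2.imwrite('pics/w2.png',cv2.resize(s['pixels'][...,::-1],(800,600)))
E
```

```text
clock: 2.45
eef_pos: [450.3, 123.8, 400.6]
orientation: [179.9, 0.0, -0.2]
force: [-0.7, 0.7, 0.2]
width: 1.001
gripper_force: 0.0
```

View pics/w2.png

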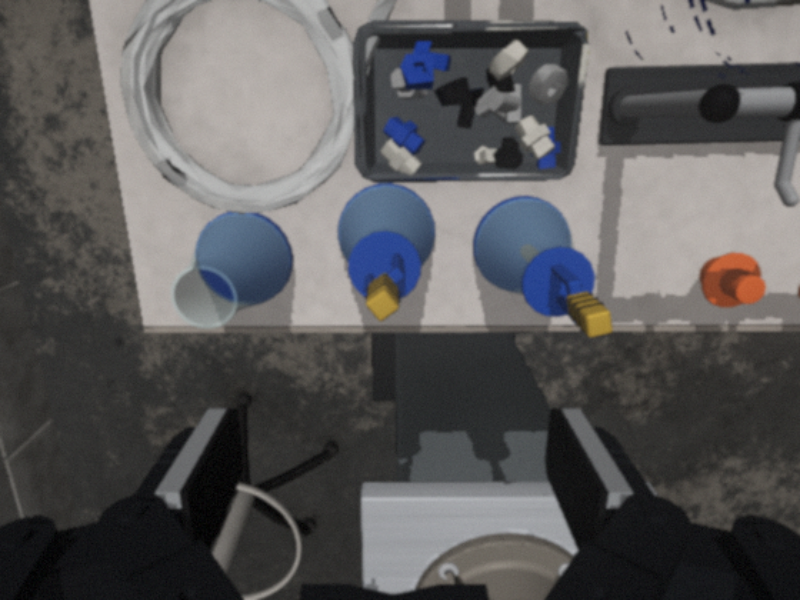

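The wrist picture shows the empty flask (rim centre (206,295)), the left probe (flange (385,265), handle top (383,303)) and the right probe (flange (558,281), handle top (590,316)).

```bash
cat > meas.py <<'E'
from h import *
def probes(s):
    hsv=cv2.cvtColor(s['pixels'],cv2.COLOR_RGB2HSV);P=cloud(s)
    yl=cv2.inRange(hsv,(15,90,40),(33,255,255))>0; bl=cv2.inRange(hsv,(100,120,40),(128,255,255))>0
    k,l,st,ce=cv2.connectedComponentsWithStats(yl.astype(np.uint8))
    for i in range(1,k):
        if st[i,4]<60: continue
        q=P[l==i]; 
        if not 100<np.median(q[:,2])<260: continue
        top=q[q[:,2]>q[:,2].max()-5]
        rect=cv2.minAreaRect((top[:,:2]).astype(np.float32))
        c=top[:,:2].mean(0);b=P[bl&(np.hypot(P[...,0]-c[0],P[...,1]-c[1])<32)]
        e=b[(b[:,2]>q[:,2].max()-68)&(b[:,2]<q[:,2].max()-38)]
        fl=b[abs(b[:,2]-(q[:,2].max()-78))<4]
        w,v=np.linalg.eigh(np.cov(e[:,:2].T)) if len(e)>5 else ([0,0],np.zeros((2,2)))
        print('handle top',top.mean(0).round(1),'zmax',q[:,2].max().round(1),'rect',np.round(rect[1],1),round(rect[2],1),
          'eye n',len(e),'axis',np.degrees(np.arctan2(v[1,1],v[0,1])).round(),np.sqrt(w).round(1),
          'flange',((fl.max(0)+fl.min(0))/2).round(1) if len(fl) else None, np.ptp(fl,0).round() if len(fl) else None)
E
python3 - <<'E'
from meas import *
s=load('wrist');probes(s)
for uv,z in [((206,295),115)]:
    a=np.array(uv)*.7-.15;print('rim',at_z(s,*a,z).round(1))
for uv in [(243,260)]: print('foot-ish',at_z(s,*(np.array(uv)*.7),30).round(1),at_z(s,*(np.array(uv)*.7),0).round(1))
for n,a in zip('ab',[(383,303),(590,316)]): print(n,at_z(s,*(np.array(a)*.7-.15),197).round(1))
for n,a in zip('ab',[(385,265),(558,281)]): print(n,at_z(s,*(np.array(a)*.7-.15),120).round(1))
cv2.imwrite('pics/w2c.png',cv2.resize(s['pixels'][160:240,235:435,::-1],(800,320),interpolation=cv2.INTER_CUBIC))
# foot fits by blue hue low points
hsv=cv2.cvtColor(s['pixels'],cv2.COLOR_RGB2HSV);P=cloud(s)
m=(cv2.inRange(hsv,(95,60,30),(125,255,255))>0)&(P[...,2]<14)&(P[...,2]>-8)&(P[...,0]<470)
k,l,st,ce=cv2.connectedComponentsWithStats(m.astype(np.uint8))
for i in range(1,k):
    if st[i,4]>15:q=P[l==i];print('foot',st[i],q.min(0).round(),q.max(0).round())
E
```

```text
handle top [437.4 129.1 196.8] zmax 199.0 rect [13.7 13.6] 39.8 eye n 173 axis 121.0 [2.2 9.6] flange [439.2 129.  121. ] [44. 48.  8.]
handle top [534.9 123.  470.7] zmax 470.7 rect [0. 0.] 0.0 eye n 0 axis 0.0 [0. 0.] flange None None
rim [415.7 253.5 115. ]
foot-ish [418.1 249.7  30. ] [410.1 258.3   0. ]
a [438.4 128.6 197. ]
b [430.6  16.1 197. ]
a [438.4 128.6 120. ]
b [426.8  10.9 120. ]
foot [332 137  50  49 160] [409.  -5.   3.] [468.  52.  14.]
foot [152 148  12   5  16] [451. 259.  -0.] [456. 274.  14.]
foot [172 149  33  32 107] [415. 213.   5.] [455. 248.  14.]
foot [141 189  23  22 226] [376. 267.  10.] [404. 293.  14.]
```

View pics/w2c.png

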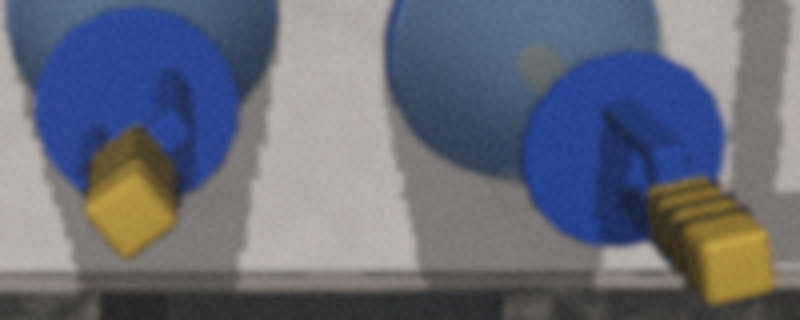

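The crop shows the left probe's handle turned about 40 degrees and its eye frame running from lower-left to upper-right. The right probe's eye frame points from (610,110) towards (700,180).

```bash
python3 -m crank '[[0,0.03,0.02,0],[0,0.08,0.04,0],[0,0.11,0.05,0],[0,0.11,0.05,0],[0,0.11,0.05,0],[0,0.11,0.05,0]]'; python3 - <<'E'
from meas import *
s=snap('wrist');probes(s)
P=cloud(s)
b=P[(np.hypot(P[...,0]-428,P[...,1]-13)<35)&(P[...,2]>110)]
for lo,hi in [(115,123),(124,135),(135,150),(150,160),(160,185),(190,205)]:
    q=b[(b[:,2]>lo)&(b[:,2]<hi)]
    if len(q)>5: w,v=np.linalg.eigh(np.cov(q[:,:2].T)); print(lo,len(q),'mid',((q.max(0)+q.min(0))/2).round(1),'mean',q.mean(0).round(1),np.degrees(np.arctan2(v[1,1],v[0,1])).round(),np.sqrt(w).round(1), np.round(cv2.minAreaRect(q[:,:2].astype(np.float32))[1:][0],1), cv2.minAreaRect(q[:,:2].astype(np.float32))[2])
cv2.imwrite('pics/w3.png',cv2.resize(s['pixels'][130:265,180:380,::-1],(800,540),interpolation=cv2.INTER_CUBIC))
E
```

```text
clock: 3.25
eef_pos: [450.2, 17.0, 351.5]
orientation: [-180.0, -0.1, 0.1]
force: [-0.6, -0.4, 0.1]
width: 0.999
gripper_force: 0.0
handle top [534.7  16.6 421.7] zmax 421.7 rect [0. 0.] 0.0 eye n 0 axis 0.0 [0. 0.] flange None None
handle top [534.7  16.6 421.7] zmax 421.7 rect [0. 0.] 0.0 eye n 0 axis 0.0 [0. 0.] flange None None
115 1946 mid [426.5  10.4 119.3] mean [429.4  10.  120.1] 90.0 [11.5 13.8] [46.9 49. ] 4.494377136230469
124 43 mid [438.7  13.1 129.7] mean [438.8  13.3 129.8] 101.0 [0.4 2.4] [1.9 7.4] 3.3640084266662598
135 63 mid [438.1  12.9 142.6] mean [438.7  13.2 143. ] 97.0 [0.6 2.4] [7.9 2.8] 83.22932434082031
150 98 mid [435.3  12.2 155. ] mean [436.8  12.5 157.4] -140.0 [2.2 2.9] [9.6 7.8] 14.695727348327637
160 317 mid [429.8  10.3 172.5] mean [432.2  11.4 171.8] 82.0 [2.6 4.4] [21.3 12.5] 62.47633743286133
190 472 mid [425.7  10.3 194.4] mean [427.   10.4 196.2] -162.0 [4.  4.2] [14.8 14.1] 14.523252487182617
```

View pics/w3.png

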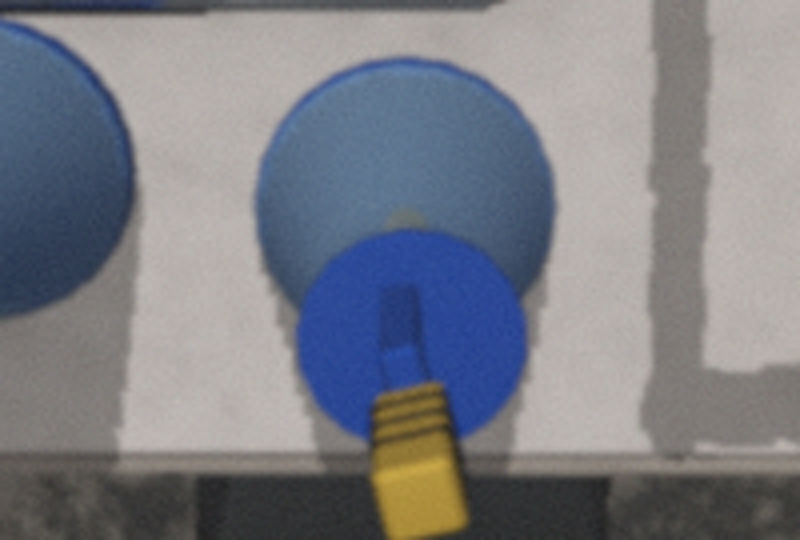

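The picture shows the right probe's single visible eye bar at (405,320), straight behind its handle at (420,490). Its y axis therefore lies near 14° in the world.

```bash
python3 -c "
from h import *
go(427,10.4,240,14)"
```

```text
go [np.float64(-0.0232), np.float64(0.0065), np.float64(0.1114), np.float64(-0.2421)] rows>=1.8 at [450.2  17.  351.4] [-1.7998e+02 -6.0000e-02  1.3000e-01]
```

```bash
python3 -m crank '[[-0.01,0.003,0,-0.1],[-0.02,0.0065,0.01,-0.2],[-0.0232,0.0065,0.03,-0.242],[-0.0232,0.0065,0.06,-0.242],[-0.0232,0.0065,0.085,-0.242],[-0.0232,0.0065,0.105,-0.242],[-0.0232,0.0065,0.1115,-0.242],[-0.0232,0.0065,0.1115,-0.242]]'; python3 -m crank '[[0,0,0,0],[0,0,0,0],[0,0,0,0],[0,0,0,0],[0,0,0,0],[0,0,0,0],[0,0,0,0],[0,0,0,0]]' 0; python3 -m crank '[[0,0,-0.01,0],[0,0,-0.03,0],[0,0,-0.06,0],[0,0,-0.09,0],[0,0,-0.115,0],[0,0,-0.125,0],[0,0,-0.125,0],[0,0,-0.125,0]]';python3 - <<'E'
from h import *
s=snap('wrist');cv2.imwrite('pics/w4.png',cv2.resize(s['pixels'][...,::-1],(560,420)))
go(455,-187.6,365,91.2)
E
```

```text
clock: 4.3
eef_pos: [427.0, 9.7, 239.6]
orientation: [-180.0, -0.0, 13.9]
force: [0.5, -0.5, -0.3]
width: 1.0
gripper_force: 0.0
clock: 5.3
eef_pos: [426.8, 9.3, 239.4]
orientation: [-180.0, 0.0, 13.9]
force: [0.1, -0.3, -0.4]
width: 0.155
gripper_force: 59.6
clock: 6.3
eef_pos: [426.2, 9.1, 363.3]
orientation: [-180.0, 0.1, 13.9]
force: [-0.0, -0.6, -0.5]
width: 0.153
gripper_force: 59.4
go [np.float64(-0.0192), np.float64(0.1979), np.float64(-0.0018), np.float64(-1.3499)] rows>=7.2 at [426.2   9.1 363.2] [-1.7996e+02  1.5000e-01  1.3860e+01]
```

View pics/w4.png

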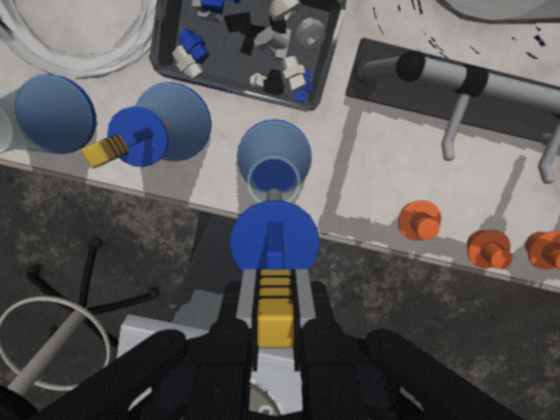

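```bash
python3 -m crank '[[-0.002,0.015,0,-0.16],[-0.004,0.045,0,-0.34],[-0.007,0.08,0,-0.52],[-0.01,0.115,0,-0.7],[-0.013,0.15,0,-0.88],[-0.016,0.18,0,-1.06],[-0.0192,0.195,0,-1.24],[-0.0192,0.198,0,-1.35]]' >/dev/null; python3 -m crank '[[0,0,0,0],[0,0,0,0],[0,0,0,0]]';python3 - <<'E'
from h import *
s=snap('wrist');cv2.imwrite('pics/w5.png',cv2.resize(s['pixels'][...,::-1],(800,600)))
t=snap('scene');cv2.imwrite('pics/s5.png',cv2.resize(t['pixels'][140:245,200:340,::-1],(800,600),interpolation=cv2.INTER_CUBIC))
go(455,-187.6,250,91.2)
E
```

```text
clock: 7.72
eef_pos: [455.6, -187.1, 364.3]
orientation: [-180.0, -0.0, 91.2]
force: [-0.2, -0.0, -1.7]
width: 0.149
gripper_force: 59.3
go [np.float64(-0.0003), np.float64(-0.0006), np.float64(0.1144), np.float64(0.0003)] rows>=1.8 at [ 455.6 -187.2  364.4] [1.800e+02 1.000e-02 9.122e+01]
```

View pics/w5.png

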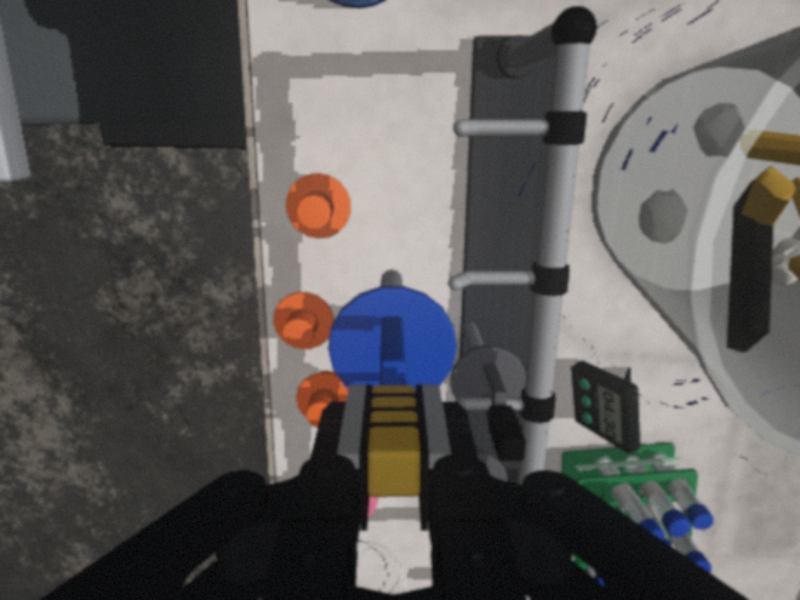

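The wrist picture shows the carried probe upright with flange centre (392,340). Hook 3's wire runs from its tip at (455,282) to the collar at (548,278), and hook 4's from (460,127) to (563,127).

```bash
python3 - <<'E'
from h import *
s=load('wrist')
for a in [(455,282),(480,279),(500,279),(525,278),(550,278),(460,127),(485,127),(505,127),(535,127),(563,127)]:
    p=np.array(a)*.7-.15; print(a,by_depth(s,*p).round(1),at_z(s,*p,149).round(1))
P=cloud(s);hsv=cv2.cvtColor(s['pixels'],cv2.COLOR_RGB2HSV);bl=cv2.inRange(hsv,(100,120,40),(128,255,255))>0
q=P[bl&(np.hypot(P[...,0]-455,P[...,1]+187)<40)&(P[...,2]>200)]
print(np.percentile(q[:,2],[1,10,50,90,99]));f=q[abs(q[:,2]-np.median(q[:,2]))<6];print('flange',((f.max(0)+f.min(0))/2).round(1),np.ptp(f,0).round(),f.mean(0).round(1))
e=q[q[:,2]>np.median(q[:,2])+8];print('bar',len(e),e.mean(0).round(1),np.ptp(e,0).round())
E
```

```text
(455, 282) [ 488.2 -187.3  158.4] [ 489.4 -190.2  149. ]
(480, 279) [ 502.8 -187.7  150.7] [ 503.1 -188.2  149. ]
(500, 279) [ 514.2 -188.   148.8] [ 514.2 -187.9  149. ]
(525, 278) [ 528.  -187.1  148.6] [ 527.9 -187.   149. ]
(550, 278) [ 540.1 -185.1  154.4] [ 541.7 -186.7  149. ]
(460, 127) [ 486.  -108.3  158.7] [ 487.1 -108.5  149. ]
(485, 127) [ 499.7 -108.2  149.2] [ 499.7 -108.2  149. ]
(505, 127) [ 509.6 -108.   149.8] [ 509.8 -108.   149. ]
(535, 127) [ 524.8 -107.6  149.5] [ 524.9 -107.6  149. ]
(563, 127) [ 537.6 -107.3  153.9] [ 539.  -107.3  149. ]
[243.52694906 244.29103953 245.20254417 271.64290047 285.65043983]
flange [ 455.3 -184.2  246.4] [49. 41.  9.] [ 454.9 -183.4  245.1]
bar 731 [ 455.1 -176.1  277. ] [ 45.   9. 108.]
```

```bash
python3 -m crank '[[0,0,0.01,0],[0,0,0.035,0],[0,0,0.07,0],[0,0,0.095,0],[0,0,0.11,0],[0,0,0.1124,0],[0,0,0.1124,0],[0,0,0.1124,0]]'; python3 -m crank '[[0,0.006,0,0],[0,0.016,0,0],[0,0.028,0,0],[0,0.04,0,0],[0,0.052,0,0],[0,0.06,0,0],[0,0.062,0,0],[0,0.062,0,0]]'; python3 -c "
from h import *
go(517,-187.6,236)"
```

```text
clock: 8.82
eef_pos: [456.3, -187.8, 253.1]
orientation: [179.9, 0.1, 91.2]
force: [-0.0, 0.2, -0.6]
width: 0.152
gripper_force: 59.3
clock: 9.82
eef_pos: [517.4, -186.3, 251.9]
orientation: [-180.0, -0.0, 91.2]
force: [-0.8, -0.1, -1.4]
width: 0.15
gripper_force: 59.4
go [np.float64(-0.0013), np.float64(-0.0005), np.float64(0.0159), np.float64(0.0)] rows>=0.3 at [ 517.4 -186.3  251.9] [-179.96   -0.     91.21]
```

```bash
python3 -m crank '[[-0.001,0,0.004,0],[-0.001,0,0.008,0],[-0.001,0,0.012,0],[-0.001,0,0.0155,0],[-0.001,0,0.0155,0]]'; python3 - <<'E'
from h import *
s=snap('wrist');t=snap('scene')
a=cv2.resize(s['pixels'][160:400,200:360,::-1],(400,600));b=cv2.resize(t['pixels'][140:224,290:346,::-1],(400,600),interpolation=cv2.INTER_CUBIC)
cv2.imwrite('pics/w6.png',np.hstack([a,b]))
E
```

```text
clock: 10.45
eef_pos: [517.6, -187.3, 236.4]
orientation: [-180.0, -0.0, 91.2]
force: [1.1, 0.6, -1.1]
width: 0.154
gripper_force: 59.6
```

View pics/w6.png

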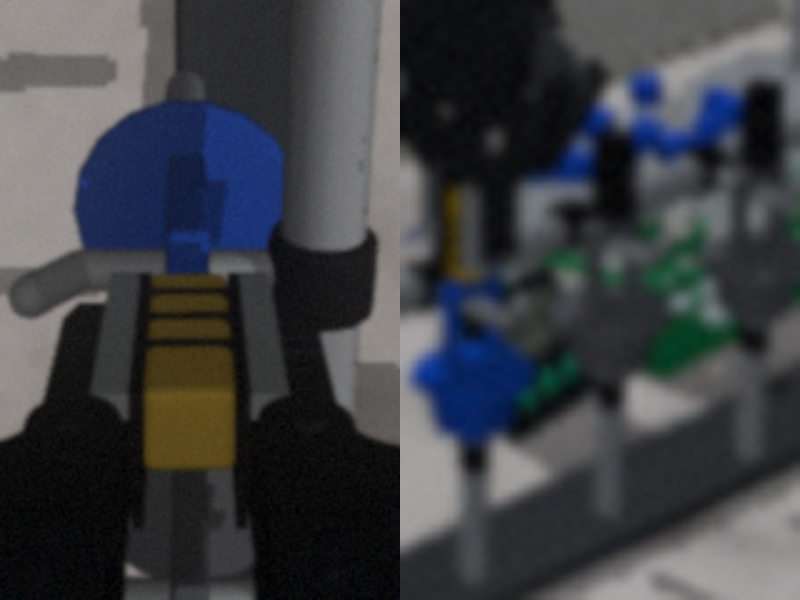

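The left half shows hook 3's wire passing behind the eye's front bar at (187,250), and the right half shows the probe level with the grey ones, so the wire is through the eye.

```bash
python3 -m crank '[[0,0,0.0005,0],[0,0,0.001,0],[0,0,0.001,0]]'; python3 -m crank '[[0,0,0,0],[0,0,0,0],[0,0,0,0],[0,0,0,0],[0,0,-0.001,0],[0,0,-0.001,0]]' 0.5;  python3 -m crank '[[0,0,-0.01,0],[0,0,-0.03,0],[0,0,-0.06,0],[0,0,-0.1,0],[0,0,-0.14,0],[0,0,-0.16,0],[0,0,-0.165,0],[0,0,-0.165,0]]'; python3 - <<'E'
from h import *
s=snap('wrist');t=snap('scene')
a=cv2.resize(s['pixels'][:,:,::-1],(560,420));b=cv2.resize(t['pixels'][140:224,270:326,::-1],(240,420),interpolation=cv2.INTER_CUBIC)
cv2.imwrite('pics/w7.png',np.hstack([a,b]))
go(438,129,335,128)
E
```

```text
clock: 10.92
eef_pos: [517.7, -187.3, 236.1]
orientation: [180.0, 0.0, 91.2]
force: [-1.7, 0.7, 2.9]
width: 0.152
gripper_force: 59.9
clock: 11.68
eef_pos: [517.7, -187.3, 236.6]
orientation: [180.0, 0.0, 91.2]
force: [0.3, -0.4, -0.3]
width: 0.502
gripper_force: 0.0
clock: 12.68
eef_pos: [517.5, -187.3, 401.3]
orientation: [-180.0, -0.0, 91.2]
force: [0.0, 0.1, -0.1]
width: 0.498
gripper_force: 0.0
go [np.float64(0.3178), np.float64(-0.0725), np.float64(0.0652), np.float64(-0.6421)] rows>=5.3 at [ 517.2 -187.2  400.2] [-1.7987e+02 -5.0000e-02  9.1210e+01]
```

View pics/w7.png

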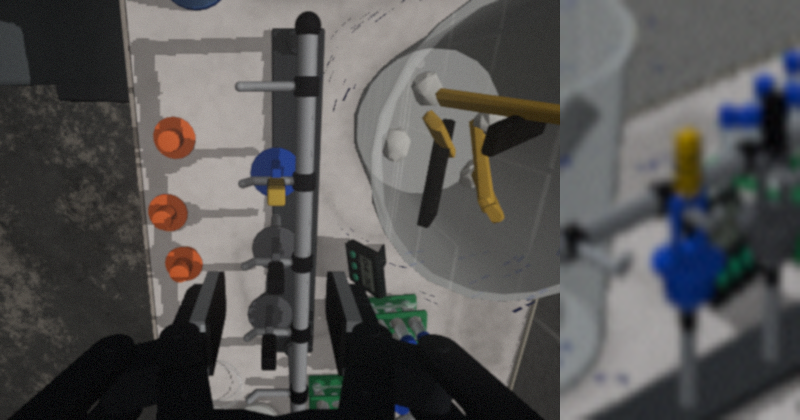

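The picture shows the blue probe hanging on hook 3 (handle (277,190)), with the grey probes in place and hook 4 free at (265,87).

```bash
python3 -m crank '[[0.025,-0.006,0,-0.06],[0.07,-0.016,0.01,-0.14],[0.125,-0.028,0.02,-0.24],[0.18,-0.041,0.03,-0.36],[0.235,-0.054,0.04,-0.48],[0.285,-0.065,0.05,-0.58],[0.312,-0.0715,0.055,-0.64],[0.318,-0.0725,0.055,-0.64]]' 1 >/dev/null; python3 -m crank '[[0,0,0,0],[0,0,0,0]]'; python3 - <<'E'
from meas import *
s=snap('wrist');probes(s)
P=cloud(s)
b=P[(np.hypot(P[...,0]-438,P[...,1]-129)<35)&(P[...,2]>110)]
for lo,hi in [(115,124),(125,135),(135,150),(190,205)]:
    q=b[(b[:,2]>lo)&(b[:,2]<hi)]
    if len(q)>5: print(lo,len(q),'mid',((q.max(0)+q.min(0))/2).round(1),'mean',q.mean(0).round(1),cv2.minAreaRect(q[:,:2].astype(np.float32)))
cv2.imwrite('pics/w8.png',cv2.resize(s['pixels'][...,::-1],(560,420)))
go(438,129,240,128)
E
```

```text
clock: 14.02
eef_pos: [439.5, 126.9, 346.5]
orientation: [-180.0, 0.0, 127.6]
force: [-0.2, 0.1, -0.4]
width: 0.998
gripper_force: 0.0
handle top [387.8 193.3 416.5] zmax 416.5 rect [0. 0.] 0.0 eye n 0 axis 0.0 [0. 0.] flange None None
115 2105 mid [436.5 129.6 119.4] mean [434.1 132.7 120. ] ((435.4644775390625, 130.77114868164062), (49.1275520324707, 46.30531311035156), 37.635520935058594)
125 30 mid [428.7 139.5 129.6] mean [428.1 140.1 129.2] ((428.32525634765625, 139.9333038330078), (7.854937553405762, 1.6186267137527466), 40.8646240234375)
135 54 mid [428.6 139.8 142.3] mean [428.2 140.4 142.4] ((428.2335205078125, 140.15945434570312), (7.602502346038818, 1.400284767150879), 39.06378936767578)
190 529 mid [436.1 129.7 194.4] mean [435.8 130.4 196.3] ((436.4013977050781, 129.71734619140625), (13.850090980529785, 14.110777854919434), 37.668479919433594)
go [np.float64(0.0023), np.float64(0.0001), np.float64(0.1065), np.float64(-0.0065)] rows>=1.7 at [439.4 127.1 346.5] [-1.7999e+02  3.0000e-02  1.2763e+02]
```

```bash
python3 -m crank '[[0.002,0,0.01,0],[0.004,-0.001,0.03,0],[0.004,-0.001,0.055,0],[0.004,-0.001,0.08,0],[0.004,-0.001,0.1,0],[0.004,-0.001,0.1065,0],[0.004,-0.001,0.1065,0]]'; python3 -m crank '[[0,0,0,0],[0,0,0,0],[0,0,0,0],[0,0,0,0],[0,0,0,0],[0,0,0,0],[0,0,0,0],[0,0,0,0]]' 0; python3 -m crank '[[0,0,-0.01,0],[0,0,-0.03,0],[0,0,-0.06,0],[0,0,-0.09,0],[0,0,-0.115,0],[0,0,-0.125,0],[0,0,-0.125,0],[0,0,-0.125,0]]';python3 -c "
from h import *
go(455,-107.8,365,91.2)"
```

```text
clock: 14.95
eef_pos: [435.1, 131.4, 239.7]
orientation: [-180.0, -0.0, 127.9]
force: [0.5, -0.2, 0.4]
width: 1.003
gripper_force: 0.0
clock: 15.95
eef_pos: [435.5, 131.8, 240.4]
orientation: [179.9, 0.0, 127.9]
force: [-0.3, 0.4, 4.0]
width: 0.153
gripper_force: 59.0
clock: 16.95
eef_pos: [434.6, 131.3, 363.7]
orientation: [-179.9, -0.1, 127.9]
force: [-0.6, -0.2, -2.2]
width: 0.149
gripper_force: 58.6
go [np.float64(-0.2013), np.float64(-0.1307), np.float64(-0.0013), np.float64(0.6401)] rows>=3.8 at [434.6 131.3 363.7] [-1.7986e+02 -6.0000e-02  1.2788e+02]
```

```bash
python3 -m crank '[[-0.015,-0.01,0,0.04],[-0.045,-0.03,0,0.12],[-0.085,-0.055,0,0.24],[-0.125,-0.08,0,0.36],[-0.16,-0.104,0,0.48],[-0.185,-0.12,0,0.58],[-0.199,-0.129,-0.001,0.63],[-0.2013,-0.1307,-0.001,0.64]]'>/dev/null; python3 -m crank '[[0,0,0,0],[0,0,0,0],[0,0,0,0]]'; python3 - <<'E'
from h import *
s=snap('wrist')
P=cloud(s);hsv=cv2.cvtColor(s['pixels'],cv2.COLOR_RGB2HSV);bl=cv2.inRange(hsv,(100,120,40),(128,255,255))>0
q=P[bl&(np.hypot(P[...,0]-455,P[...,1]+107)<40)&(P[...,2]>200)]
f=q[abs(q[:,2]-np.median(q[:,2]))<6];print('flange',((f.max(0)+f.min(0))/2).round(1),np.median(q[:,2]))
e=q[(q[:,2]>np.median(q[:,2])+8)&(q[:,2]<np.median(q[:,2])+32)];print('bar',len(e),e.mean(0).round(1),np.ptp(e,0).round())
cv2.imwrite('pics/w9.png',cv2.resize(s['pixels'][...,::-1],(560,420)))
go(456,-108,252,91.2)
E
```

```text
clock: 18.32
eef_pos: [455.7, -106.4, 366.1]
orientation: [180.0, -0.0, 91.3]
force: [-0.7, -0.3, 0.5]
width: 0.15
gripper_force: 58.6
flange [ 456.  -104.7  247.4] 245.93742560827815
bar 314 [455.4 -95.4 266.5] [ 8.  2. 24.]
go [np.float64(-0.0013), np.float64(0.0003), np.float64(0.1141), np.float64(0.0019)] rows>=1.8 at [ 455.7 -106.7  366.1] [179.99   0.    91.31]
```

```bash
python3 -m crank '[[0.001,0,0.01,0],[0.001,0,0.035,0],[0.001,0,0.07,0],[0.001,0,0.095,0],[0.001,0,0.11,0],[0.001,0,0.113,0],[0.001,0,0.113,0],[0.001,0,0.113,0]]'; python3 -m crank '[[0,0.006,0,0],[0,0.016,0,0],[0,0.028,0,0],[0,0.04,0,0],[0,0.052,0,0],[0,0.058,0,0],[0,0.06,0,0],[0,0.06,0,0]]'; python3 -m crank '[[0,0,0.004,0],[0,0,0.008,0],[0,0,0.012,0],[0,0,0.0155,0],[0,0,0.0155,0]]'; python3 - <<'E'
from h import *
s=snap('wrist');t=snap('scene')
a=cv2.resize(s['pixels'][160:400,200:360,::-1],(400,600));b=cv2.resize(t['pixels'][140:224,264:320,::-1],(400,600),interpolation=cv2.INTER_CUBIC)
cv2.imwrite('pics/w10.png',np.hstack([a,b]))
E
```

```text
clock: 19.38
eef_pos: [456.3, -106.6, 254.0]
orientation: [179.9, 0.0, 91.2]
force: [-0.1, -0.6, -1.5]
width: 0.154
gripper_force: 58.5
clock: 20.38
eef_pos: [515.4, -105.2, 252.9]
orientation: [-180.0, 0.0, 91.2]
force: [0.4, 0.4, -1.0]
width: 0.151
gripper_force: 58.6
clock: 21.0
eef_pos: [515.5, -105.2, 237.4]
orientation: [-180.0, -0.0, 91.2]
force: [-0.1, -0.1, -2.1]
width: 0.152
gripper_force: 58.8
```

View pics/w10.png

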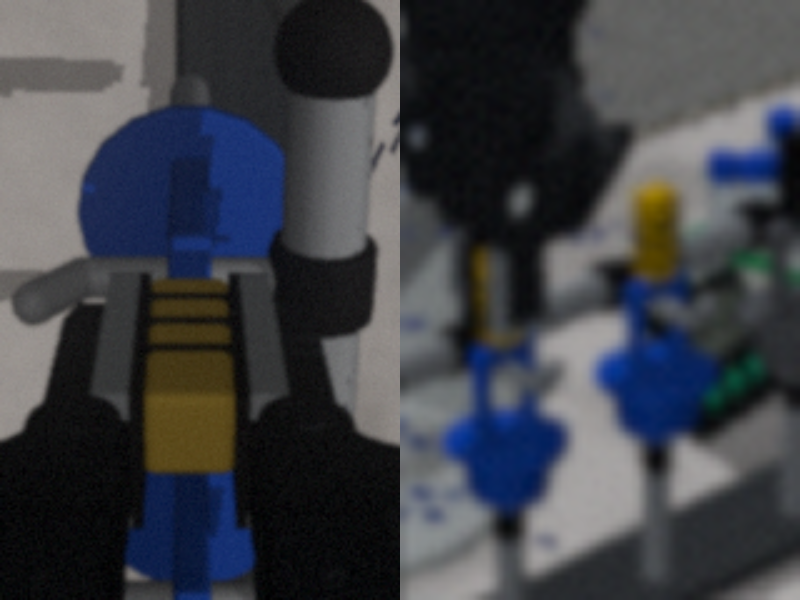

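The wire of hook 4 passes through the eye behind the bar at (188,258), and the right half shows both blue probes level on hooks 3 and 4.

```bash
python3 -m crank '[[0,0,0.0005,0],[0,0,0.001,0],[0,0,0.001,0]]'; python3 -m crank '[[0,0,0,0],[0,0,0,0],[0,0,0,0],[0,0,0,0],[0,0,-0.001,0],[0,0,-0.001,0]]' 0.5;  python3 -m crank '[[0,0,-0.01,0],[0,0,-0.03,0],[0,0,-0.06,0],[0,0,-0.1,0],[0,0,-0.14,0],[0,0,-0.16,0],[0,0,-0.165,0],[0,0,-0.165,0]]' >/dev/null; python3 -c "
from h import *
go(430,130,400,91.2)"
```

```text
clock: 21.48
eef_pos: [515.7, -105.2, 237.1]
orientation: [180.0, 0.0, 91.2]
force: [-1.8, 0.9, 4.5]
width: 0.154
gripper_force: 59.3
clock: 22.22
eef_pos: [515.7, -105.2, 237.6]
orientation: [180.0, 0.0, 91.2]
force: [-0.6, 0.0, -0.5]
width: 0.501
gripper_force: 0.0
go [np.float64(0.2369), np.float64(-0.0804), np.float64(0.0023), np.float64(0.0002)] rows>=4.0 at [ 515.4 -105.2  402.3] [-179.98    0.     91.21]
```

```bash
python3 -m crank '[[0.02,-0.007,0,0],[0.06,-0.02,0,0],[0.11,-0.037,0,0],[0.16,-0.054,0,0],[0.2,-0.068,0,0],[0.228,-0.0775,0,0],[0.237,-0.0804,0,0],[0.237,-0.0804,0,0]]' 1 >/dev/null; python3 -m crank '[[0,0,0,0],[0,0,0,0],[0,0,0,0]]'; cat >> meas.py <<'E'
def rims(s,guess,zlo=108,zhi=119):
    P=cloud(s)
    for g in guess:
        q=P[(np.hypot(P[...,0]-g[0],P[...,1]-g[1])<45)&(P[...,2]>zlo)&(P[...,2]<zhi)]
        r=[q.min(0).round(1),q.max(0).round(1)] if len(q) else None
        print(g,len(q),r)
        if len(q)>15:
            from scipy.optimize import least_squares
            f=least_squares(lambda p:np.hypot(q[:,0]-p[0],q[:,1]-p[1])-p[2],[*q.mean(0)[:2],22],loss='soft_l1');print('  circ',f.x.round(1),np.abs(f.fun).mean().round(2))
        b=P[(np.hypot(P[...,0]-g[0],P[...,1]-g[1])<60)&(P[...,2]>2)&(P[...,2]<85)]
        print('  hist z',np.histogram(P[(np.hypot(P[...,0]-g[0],P[...,1]-g[1])<45)][:,2],[-10,5,20,40,60,80,100,108,112,116,122])[0])
        # cone fit: radius 42 at z=0(ish) to 23.5 at 85, centre free
        f=least_squares(lambda p:np.hypot(b[:,0]-p[0],b[:,1]-p[1])-(p[2]+p[3]*b[:,2]),[g[0],g[1],42,-.2],loss='soft_l1',f_scale=2);print('  cone',f.x.round(2),len(b),np.median(np.abs(f.fun)).round(2))
E
sed -i '1a from scipy.optimize import least_squares' meas.py
python3 - <<'E'
from meas import *
s=snap('wrist');rims(s,[(415,255),(435,130),(427,10)])
E
```

```text
clock: 24.6
eef_pos: [430.5, 129.3, 402.4]
orientation: [-180.0, 0.0, 91.1]
force: [0.4, -0.3, 0.4]
width: 1.003
gripper_force: 0.0
(415, 255) 666 [array([391., 232., 108.]), array([436.9, 276.7, 117. ])]
  circ [414.  255.   21.7] 0.79
  hist z [ 358 1850  698  660  557  322  125   61  553   52]
  cone [ 4.2115e+02  2.4886e+02  3.2820e+01 -9.0000e-02] 4492 7.31
(435, 130) 542 [array([413.3, 106.4, 108.1]), array([459.9, 152.9, 116.8])]
  circ [436.5 130.   21.8] 0.82
  hist z [ 319 1281  606  584  523  389  157   77  427   38]
  cone [ 4.3743e+02  1.3511e+02  3.8180e+01 -1.9000e-01] 3434 3.17
(427, 10) 544 [array([402.9, -12.8, 108. ]), array([448.5,  34.6, 116.5])]
  circ [425.6  11.5  21.9] 0.76
  hist z [249 487 779 757 745 648 280 146 381  17]
  cone [ 4.2562e+02  1.2000e+01  4.3870e+01 -2.5000e-01] 3016 0.47
```

```bash
cat >> meas.py <<'E'
def stop(s):
    hsv=cv2.cvtColor(s['pixels'],cv2.COLOR_RGB2HSV);P=cloud(s)
    m=cv2.inRange(hsv,(3,140,60),(16,255,255));k,l,st,ce=cv2.connectedComponentsWithStats(m)
    for i in range(1,k):
        if st[i,4]>150:
            q=P[l==i];top=np.percentile(q[:,2],97);kn=q[q[:,2]>top-4];fl=q[abs(q[:,2]-(top-26))<3]
            print('stopper top z',top.round(1),'knob mid',((kn.max(0)+kn.min(0))/2).round(1)[:2],np.ptp(kn,0).round()[:2],'flange mid',((fl.max(0)+fl.min(0))/2).round(1)[:2] if len(fl) else None,np.ptp(fl,0).round()[:2] if len(fl) else None)
E
python3 -m crank '[[-0.02,-0.002,0,0],[-0.06,-0.006,0,0],[-0.11,-0.012,0,0],[-0.165,-0.018,0.02,0],[-0.22,-0.024,0.05,0],[-0.265,-0.028,0.08,0],[-0.29,-0.03,0.09,0],[-0.3,-0.031,0.1,0]]' >/dev/null; python3 -m crank '[[-0.0,0,0,0],[0,0,0,0],[0,0,0,0]]'; python3 - <<'E'
from meas import *
s=snap('wrist');stop(s);go(398,-171,101,91.2)
E
```

```text
clock: 26.02
eef_pos: [406.2, -169.4, 303.2]
orientation: [179.9, 0.0, 91.4]
force: [-0.3, -0.5, 0.1]
width: 1.0
gripper_force: 0.0
stopper top z 52.1 knob mid [ 397.6 -133.8] [24. 97.] flange mid [ 397.4 -170. ] [47. 48.]
stopper top z 51.9 knob mid [ 387.8 -180. ] [ 32. 189.] flange mid [ 382.6 -261.9] [47. 45.]
stopper top z 51.8 knob mid [ 399.2 -215.8] [ 24. 261.] flange mid [ 398.6 -332.9] [47. 44.]
go [np.float64(-0.0012), np.float64(-0.0081), np.float64(0.2022), np.float64(0.0023)] rows>=3.2 at [ 406.1 -169.6  303.2] [1.7993e+02 3.0000e-02 9.1330e+01]
```

```bash
python3 -m crank '[[-0.001,-0.004,0.02,0],[-0.001,-0.0085,0.06,0],[-0.001,-0.0085,0.105,0],[-0.001,-0.0085,0.145,0],[-0.001,-0.0085,0.175,0],[-0.001,-0.0085,0.194,0],[-0.001,-0.0085,0.202,0],[-0.001,-0.0085,0.202,0]]'; python3 -m crank '[[0,0,0,0],[0,0,0,0],[0,0,0,0],[0,0,0,0],[0,0,0,0],[0,0,0,0],[0,0,0,0],[0,0,0,0]]' 0; python3 -m crank '[[0,0,-0.01,0],[0,0,-0.03,0],[0,0,-0.07,0],[0,0,-0.11,0],[0,0,-0.15,0],[0,0,-0.175,0],[0,0,-0.185,0],[0,0,-0.185,0]]';python3 -c "
from h import *
go(425.6,11.5,290,91.2)"
```

```text
clock: 27.08
eef_pos: [397.3, -171.5, 100.6]
orientation: [180.0, -0.0, 91.2]
force: [0.2, 0.0, 0.4]
width: 0.999
gripper_force: 0.0
clock: 28.08
eef_pos: [397.5, -172.0, 101.1]
orientation: [180.0, 0.0, 91.2]
force: [-1.3, 1.2, 5.6]
width: 0.268
gripper_force: 58.7
clock: 29.08
eef_pos: [396.9, -171.7, 285.4]
orientation: [180.0, 0.0, 91.2]
force: [-0.2, -1.0, -0.6]
width: 0.267
gripper_force: 58.9
go [np.float64(0.1825), np.float64(0.0325), np.float64(-0.0046), np.float64(0.0002)] rows>=3.0 at [ 396.9 -171.7  285.4] [1.7999e+02 1.0000e-02 9.1210e+01]
```

```bash
python3 -m crank '[[0.015,0.003,0,0],[0.045,0.008,0,0],[0.09,0.016,0,0],[0.13,0.023,0,0],[0.16,0.029,0,0],[0.178,0.032,0,0],[0.1825,0.0325,0,0],[0.1825,0.0325,0,0]]'>/dev/null; python3 -m crank '[[0,0,0,0],[0,0,0,0],[0,0,0,0]]'; python3 - <<'E'
from meas import *
s=snap('wrist');rims(s,[(425.6,11.5)]);
P=cloud(s);hsv=cv2.cvtColor(s['pixels'],cv2.COLOR_RGB2HSV);m=cv2.inRange(hsv,(3,140,60),(16,255,255))>0
q=P[m&(P[...,2]>150)];print(np.percentile(q[:,2],[2,50,98]))
for z in range(195,240,5):
    f=q[abs(q[:,2]-z)<2.5]
    if len(f)>5: print(z,len(f),f.min(0).round(1),f.max(0).round(1))
go(425.6,11.5,196)
cv2.imwrite('pics/w11.png',s['pixels'][...,::-1])
E
```

```text
clock: 30.45
eef_pos: [425.7, 10.9, 285.5]
orientation: [-180.0, 0.0, 91.1]
force: [-0.2, 0.0, -1.2]
width: 0.269
gripper_force: 58.9
(425.6, 11.5) 802 [array([402.2,  -3.3, 108.1]), array([448.6,  34.1, 116.7])]
  circ [425.5  11.5  21.7] 0.79
  hist z [ 532 1872 1132 1157 1153  817  274  131  644   27]
  cone [ 4.2547e+02  1.4460e+01  4.0120e+01 -2.1000e-01] 5623 1.65
[208.21963241 219.04042017 236.48007633]
205 41 [406.1  19.4 206.1] [444.4  36.9 207.5]
210 3489 [401.6  10.8 207.5] [449.7  37.6 212.5]
215 319 [407.5  16.2 212.5] [443.3  25.2 217.4]
220 329 [403.2  16.  217.5] [447.8  25.2 222.5]
225 341 [414.    0.9 222.5] [443.6  25.4 227.5]
230 378 [414.    4.  227.5] [437.3  25.1 232.5]
235 2906 [413.9   0.9 232.5] [437.2  25.4 237.4]
go [np.float64(0.0005), np.float64(-0.0001), np.float64(0.0895), np.float64(0.0)] rows>=1.4 at [425.7  11.  285.5] [1.7999e+02 1.0000e-02 9.1160e+01]
```

```bash
python3 -m crank '[[-0.0012,0,0.01,0],[-0.0012,0,0.03,0],[-0.0012,0,0.045,0],[-0.0012,0,0.055,0],[-0.0012,0,0.062,0],[-0.0012,0,0.067,0],[-0.0012,0,0.072,0],[-0.0012,0,0.076,0]]'; python3 -m crank '[[0,0,0.003,0],[0,0,0.006,0],[0,0,0.009,0],[0,0,0.012,0],[0,0,0.014,0],[0,0,0.014,0]]'
```

```text
clock: 31.5
eef_pos: [425.9, 10.2, 209.4]
orientation: [180.0, 0.0, 91.2]
force: [0.1, -1.2, -0.8]
width: 0.27
gripper_force: 58.9
clock: 32.25
eef_pos: [425.7, 10.2, 196.1]
orientation: [-180.0, 0.0, 91.2]
force: [-1.8, -1.5, 5.3]
width: 0.274
gripper_force: 59.5
```

```bash
python3 -m crank '[[0,0,0.001,0],[0,0,0.001,0],[0,0,0.001,0]]'; python3 -m crank '[[0,0,0,0],[0,0,0,0],[0,0,0,0],[0,0,0,0]]' 1;  python3 -m crank '[[0,0,-0.01,0],[0,0,-0.03,0],[0,0,-0.06,0],[0,0,-0.08,0],[0,0,-0.09,0],[0,0,-0.09,0],[0,0,-0.09,0]]'; python3 - <<'E'
from meas import *
s=snap('wrist');stop(s);rims(s,[(425.6,11.5)],105,112);go(382.6,-263,300,91.2)
E
```

```text
clock: 32.62
eef_pos: [425.7, 10.3, 196.0]
orientation: [-180.0, 0.0, 91.2]
force: [-4.2, -1.1, 12.6]
width: 0.27
gripper_force: 60.4
clock: 33.12
eef_pos: [425.7, 10.2, 194.3]
orientation: [-180.0, -0.0, 91.2]
force: [0.0, 1.2, -0.3]
width: 0.999
gripper_force: 0.0
clock: 34.0
eef_pos: [425.2, 10.1, 283.7]
orientation: [-179.9, -0.0, 91.2]
force: [-0.0, 0.5, -0.2]
width: 0.999
gripper_force: 0.0
stopper top z 146.9 knob mid [425.7  47. ] [24. 94.] flange mid [425.8  11.7] [48. 49.]
stopper top z 29.9 knob mid [394.1 -82. ] [ 59. 352.] flange mid [ 383.8 -251.5] [26.  9.]
(425.6, 11.5) 17 [array([413.2,  30.3, 105. ]), array([432.1,  34.2, 106.6])]
  circ [425.3  12.2  21.8] 0.12
  hist z [ 535  502 1037 1057 1032  479   86    0    3 2572]
  cone [ 4.2552e+02  1.0240e+01  4.5430e+01 -2.6000e-01] 3895 0.19
go [np.float64(-0.2722), np.float64(-0.0483), np.float64(-0.0164), np.float64(0.0001)] rows>=4.4 at [425.1  10.1 283.6] [-1.7988e+02 -1.0000e-02  9.1210e+01]
```

```bash
python3 -m crank '[[-0.02,-0.004,0,0],[-0.06,-0.011,-0.01,0],[-0.11,-0.02,-0.016,0],[-0.165,-0.03,-0.016,0],[-0.215,-0.038,-0.016,0],[-0.25,-0.045,-0.016,0],[-0.268,-0.048,-0.016,0],[-0.272,-0.048,-0.016,0]]' >/dev/null; python3 -m crank '[[-0.0,0,0,0],[0,0,0,0],[0,0,0,0]]'; python3 - <<'E'
from meas import *
s=snap('wrist');stop(s);go(382.6,-263,102.5,91.2)
E
```

```text
clock: 35.42
eef_pos: [383.9, -261.7, 300.6]
orientation: [180.0, -0.0, 91.3]
force: [-0.0, 0.3, 0.1]
width: 1.002
gripper_force: 0.0
stopper top z 52.0 knob mid [ 383. -227.] [24. 99.] flange mid [ 382.5 -264.1] [47. 48.]
stopper top z 51.8 knob mid [ 396.3 -262. ] [ 29. 169.] flange mid [ 398.7 -334.2] [47. 46.]
go [np.float64(-0.001), np.float64(-0.0012), np.float64(0.1981), np.float64(0.0018)] rows>=3.2 at [ 383.8 -261.9  300.6] [179.99   0.    91.3 ]
```

```bash
python3 -m crank '[[-0.0015,-0.001,0.02,0],[-0.0015,-0.0012,0.06,0],[-0.0015,-0.0012,0.105,0],[-0.0015,-0.0012,0.145,0],[-0.0015,-0.0012,0.175,0],[-0.0015,-0.0012,0.192,0],[-0.0015,-0.0012,0.198,0],[-0.0015,-0.0012,0.198,0]]'; python3 -m crank '[[0,0,0,0],[0,0,0,0],[0,0,0,0],[0,0,0,0],[0,0,0,0],[0,0,0,0],[0,0,0,0],[0,0,0,0]]' 0; python3 -m crank '[[0,0,-0.01,0],[0,0,-0.03,0],[0,0,-0.07,0],[0,0,-0.11,0],[0,0,-0.15,0],[0,0,-0.18,0],[0,0,-0.195,0],[0,0,-0.2,0]]';python3 -c "
from h import *
go(436.5,129,300,91.2)"
```

```text
clock: 36.48
eef_pos: [382.5, -264.2, 102.7]
orientation: [180.0, 0.0, 91.2]
force: [-0.2, -0.2, -0.2]
width: 1.002
gripper_force: 0.0
clock: 37.48
eef_pos: [382.7, -264.5, 103.0]
orientation: [180.0, 0.0, 91.2]
force: [-0.7, 1.4, 5.0]
width: 0.269
gripper_force: 58.7
clock: 38.48
eef_pos: [382.2, -264.2, 302.7]
orientation: [180.0, 0.0, 91.2]
force: [-0.3, 0.1, -0.7]
width: 0.266
gripper_force: 58.9
go [np.float64(0.392), np.float64(0.0625), np.float64(0.0027), np.float64(0.0001)] rows>=6.4 at [ 382.2 -264.2  302.7] [1.7999e+02 1.0000e-02 9.1210e+01]
```

```bash
python3 -m crank '[[0.03,0.005,0,0],[0.085,0.0135,0,0],[0.145,0.023,0,0],[0.205,0.0325,0,0],[0.265,0.042,0,0],[0.325,0.052,0,0],[0.375,0.06,0,0],[0.392,0.0625,0,0]]'>/dev/null; python3 -m crank '[[0,0,0,0],[0,0,0,0],[0,0,0,0],[0,0,0,0]]'; cat >> meas.py <<'E'
def held(s):
    P=cloud(s);hsv=cv2.cvtColor(s['pixels'],cv2.COLOR_RGB2HSV);m=cv2.inRange(hsv,(3,140,60),(16,255,255))>0
    p=sensors.state()['eef_pos'];q=P[m&(np.hypot(P[...,0]-p[0],P[...,1]-p[1])<45)&(P[...,2]>p[2]-105)]
    f=q[abs(q[:,2]-p[2]+75.5)<4];k=q[abs(q[:,2]-p[2]+50)<4]
    print('held flange x mid',((f.max(0)+f.min(0))/2)[0].round(1),'y (max-25)',(f[:,1].max()-25).round(1),'ztop',np.median(f[:,2]).round(1),'knob mid',((k.max(0)+k.min(0))/2).round(1))
E
python3 - <<'E'
from meas import *
s=snap('wrist');rims(s,[(436.5,130)]);held(s);go(436.5,130,196)
E
```

```text
clock: 39.98
eef_pos: [436.6, 127.9, 302.4]
orientation: [-180.0, 0.0, 91.1]
force: [-0.3, -0.2, 0.1]
width: 0.269
gripper_force: 58.9
(436.5, 130) 907 [array([413.8, 108.6, 108. ]), array([459.9, 152.9, 117.4])]
  circ [436.6 130.3  21.7] 0.76
  hist z [ 470 1819 1008 1018  988  841  359  186  687   34]
  cone [ 4.3773e+02  1.3310e+02  4.0270e+01 -2.1000e-01] 5648 2.11
held flange x mid 436.8 y (max-25) 128.0 ztop 224.5 knob mid [436.5 128.2 250.6]
go [np.float64(0.0019), np.float64(-0.0001), np.float64(0.1065), np.float64(0.0)] rows>=1.7 at [436.6 128.1 302.5] [1.800e+02 2.000e-02 9.111e+01]
```

```bash
python3 -m crank '[[0.0024,0,0.01,0],[0.0024,0,0.035,0],[0.0024,0,0.055,0],[0.0024,0,0.067,0],[0.0024,0,0.075,0],[0.0024,0,0.082,0],[0.0024,0,0.087,0],[0.0024,0,0.091,0]]'; python3 -m crank '[[0,0,0.003,0],[0,0,0.006,0],[0,0,0.009,0],[0,0,0.012,0],[0,0,0.0145,0],[0,0,0.0145,0],[0,0,0.0145,0]]'
```

```text
clock: 41.02
eef_pos: [436.7, 131.4, 211.5]
orientation: [180.0, -0.0, 91.2]
force: [-0.1, 0.7, 0.0]
width: 0.268
gripper_force: 58.9
clock: 41.9
eef_pos: [436.5, 131.3, 198.0]
orientation: [180.0, 0.0, 91.2]
force: [-2.1, -1.4, 7.5]
width: 0.266
gripper_force: 59.7
```

```bash
python3 -m crank '[[0,0,0.0005,0],[0,0,0.0005,0]]'; python3 -m crank '[[0,0,0,0],[0,0,0,0],[0,0,0,0],[0,0,0,0]]' 1;  python3 -m crank '[[0,0,-0.01,0],[0,0,-0.03,0],[0,0,-0.06,0],[0,0,-0.09,0],[0,0,-0.105,0],[0,0,-0.105,0],[0,0,-0.105,0]]'; python3 - <<'E'
from meas import *
s=snap('wrist');stop(s);rims(s,[(436.5,130)],105,112);go(398.7,-333,303,91.2)
E
```

```text
clock: 42.15
eef_pos: [436.5, 131.3, 198.0]
orientation: [180.0, 0.1, 91.2]
force: [-2.5, -2.7, 10.2]
width: 0.271
gripper_force: 60.0
clock: 42.65
eef_pos: [436.4, 131.4, 196.3]
orientation: [-180.0, -0.0, 91.2]
force: [0.4, -0.1, 0.3]
width: 0.995
gripper_force: 0.0
clock: 43.52
eef_pos: [435.9, 131.0, 300.4]
orientation: [-179.9, 0.0, 91.2]
force: [-0.6, 0.3, -0.5]
width: 1.0
gripper_force: 0.0
stopper top z 146.9 knob mid [436.4 167. ] [24. 96.] flange mid [436.5 131.6] [48. 49.]
stopper top z 146.7 knob mid [425.8 107.9] [ 24. 214.] flange mid [425.9  14.4] [48. 45.]
(436.5, 130) 0 None
  hist z [ 452  461  978  956  914  404   17    0    1 2311]Traceback (most recent call last):
  File "<stdin>", line 2, in <module>
  File "meas.py", line 32, in rims
    f=least_squares(lambda p:np.hypot(b[:,0]-p[0],b[:,1]-p[1])-(p[2]+p[3]*b[:,2]),[g[0],g[1],42,-.2],loss='soft_l1',f_scale=2);print('  cone',f.x.round(2),len(b),np.median(np.abs(f.fun)).round(2))
      ^^^^^^^^^^^^^
UnboundLocalError: cannot access local variable 'least_squares' where it is not associated with a value
```

```bash
sed -i '/ from scipy.optimize import least_squares/d' meas.py; python3 -m crank '[[-0.02,-0.002,0,0],[-0.06,-0.006,0,0],[-0.12,-0.012,0,0],[-0.18,-0.018,0,0],[-0.24,-0.024,0,0],[-0.295,-0.03,0,0],[-0.35,-0.0355,0,0],[-0.4,-0.0405,0,0]]' >/dev/null; python3 -m crank '[[-0.035,-0.0035,0,0],[-0.058,-0.006,0,0],[-0.063,-0.0065,0,0],[-0.0635,-0.0065,0,0],[-0.0635,-0.0065,0,0],[-0.0635,-0.0065,0,0]]'; python3 - <<'E'
from meas import *
s=snap('wrist');stop(s);go(398.7,-334,102.5,91.2)
E
```

```text
clock: 45.32
eef_pos: [399.7, -331.9, 301.6]
orientation: [180.0, -0.0, 91.3]
force: [-0.5, 0.8, 0.3]
width: 0.994
gripper_force: 0.0
stopper top z 51.9 knob mid [ 398.8 -297.9] [ 24. 100.] flange mid [ 398.7 -335.6] [47. 48.]
go [np.float64(-0.0019), np.float64(-0.0009), np.float64(0.1992), np.float64(0.0018)] rows>=3.2 at [ 399.6 -332.1  301.7] [179.99   0.    91.3 ]
```

```bash
python3 -m crank '[[-0.0025,-0.001,0.02,0],[-0.0027,-0.001,0.06,0],[-0.0027,-0.001,0.105,0],[-0.0027,-0.001,0.145,0],[-0.0027,-0.001,0.175,0],[-0.0027,-0.001,0.193,0],[-0.0027,-0.001,0.199,0],[-0.0027,-0.001,0.199,0]]'; python3 -m crank '[[0,0,0,0],[0,0,0,0],[0,0,0,0],[0,0,0,0],[0,0,0,0],[0,0,0,0],[0,0,0,0],[0,0,0,0]]' 0; python3 -m crank '[[0,0,-0.01,0],[0,0,-0.03,0],[0,0,-0.07,0],[0,0,-0.11,0],[0,0,-0.15,0],[0,0,-0.18,0],[0,0,-0.195,0],[0,0,-0.2,0]]';python3 -c "
from h import *
go(414,254,300,91.2)"
```

```text
clock: 46.38
eef_pos: [398.5, -335.7, 102.7]
orientation: [180.0, 0.0, 91.2]
force: [0.0, 0.3, 0.5]
width: 1.002
gripper_force: 0.0
clock: 47.38
eef_pos: [398.7, -336.0, 103.1]
orientation: [180.0, 0.0, 91.2]
force: [-0.5, 0.3, 5.1]
width: 0.27
gripper_force: 58.8
clock: 48.38
eef_pos: [398.2, -335.7, 302.7]
orientation: [180.0, 0.0, 91.2]
force: [0.3, 0.1, -0.6]
width: 0.271
gripper_force: 58.9
go [np.float64(0.5892), np.float64(0.0282), np.float64(0.0027), np.float64(0.0002)] rows>=9.4 at [ 398.2 -335.7  302.7] [1.800e+02 1.000e-02 9.121e+01]
```

```bash
python3 -m crank '[[0.03,0.0015,0,0],[0.085,0.004,0,0],[0.14,0.0067,0,0],[0.195,0.0094,0,0],[0.25,0.012,0,0],[0.305,0.0147,0,0],[0.36,0.0173,0,0],[0.41,0.0196,0,0]]'>/dev/null; python3 -m crank '[[0.05,0.0024,0,0],[0.1,0.0048,0,0],[0.14,0.0067,0,0],[0.165,0.008,0,0],[0.177,0.0085,0,0],[0.179,0.0086,0,0],[0.179,0.0086,0,0],[0.179,0.0086,0,0]]'>/dev/null; python3 -m crank '[[0,0,0,0],[0,0,0,0],[0,0,0,0]]'; python3 - <<'E'
from meas import *
s=snap('wrist');rims(s,[(414,255)]);held(s);go(414,255,198)
E
```

```text
clock: 50.75
eef_pos: [414.1, 253.6, 302.5]
orientation: [180.0, 0.0, 91.2]
force: [-0.2, 0.4, -0.3]
width: 0.273
gripper_force: 58.9
(414, 255) 944 [array([390.7, 234.4, 108. ]), array([437.4, 279.2, 117.2])]
  circ [414.  256.5  21.7] 0.77
  hist z [ 365 1828  990 1036  974  834  360  185  711   48]
  cone [ 4.1544e+02  2.5915e+02  4.0510e+01 -2.1000e-01] 5773 2.22
held flange x mid 414.1 y (max-25) 253.8 ztop 224.6 knob mid [414.2 253.8 250.9]
go [np.float64(0.0014), np.float64(-0.0001), np.float64(0.1045), np.float64(0.0)] rows>=1.7 at [414.1 253.6 302.5] [179.99   0.    91.2 ]
```

```bash
python3 -m crank '[[0.002,0,0.01,0],[0.002,0,0.035,0],[0.002,0,0.055,0],[0.002,0,0.067,0],[0.002,0,0.075,0],[0.002,0,0.082,0],[0.002,0,0.087,0],[0.002,0,0.091,0]]'; python3 -m crank '[[0,0,0.003,0],[0,0,0.006,0],[0,0,0.009,0],[0,0,0.012,0],[0,0,0.0145,0],[0,0,0.0145,0],[0,0,0.0145,0]]'
```

```text
clock: 51.8
eef_pos: [414.2, 255.8, 211.5]
orientation: [180.0, -0.0, 91.2]
force: [0.0, -0.6, -0.4]
width: 0.269
gripper_force: 58.9
clock: 52.68
eef_pos: [414.1, 255.8, 198.1]
orientation: [180.0, 0.0, 91.2]
force: [-2.3, -1.8, 6.8]
width: 0.268
gripper_force: 59.6
```

Release, retreat, then check everything from above.

```bash
python3 -m crank '[[0,0,0.0005,0],[0,0,0.0005,0]]'>/dev/null; python3 -m crank '[[0,0,0,0],[0,0,0,0],[0,0,0,0],[0,0,0,0]]' 1;  python3 -m crank '[[0,0,-0.01,0],[0,0,-0.03,0],[0,0,-0.06,0],[0,0,-0.1,0],[0,0,-0.15,0],[0,0,-0.19,0],[0,0,-0.2,0],[0,0,-0.2,0]]'>/dev/null; python3 -m crank '[[-0.01,0,0,0],[-0.03,0,0,0],[-0.06,0,0,0],[-0.09,0,0,0],[-0.115,0,0,0],[-0.12,0,0,0],[-0.12,0,0,0],[-0.12,0,0,0]]'; python3 - <<'E'
from meas import *
s=snap('wrist');stop(s);t=snap('scene')
rims(s,[(414,255.5),(436.5,130),(425.6,11.5)],105,112)
b=t['pixels'][130:340,140:420,::-1];cv2.imwrite('pics/final.png',cv2.resize(b,(800,600),interpolation=cv2.INTER_CUBIC))
E
```

```text
clock: 53.42
eef_pos: [414.0, 255.7, 196.3]
orientation: [-180.0, 0.0, 91.2]
force: [0.5, 0.6, 0.2]
width: 0.998
gripper_force: 0.0
clock: 55.42
eef_pos: [416.2, 136.9, 396.2]
orientation: [-180.0, -0.0, 91.3]
force: [0.0, -0.8, 0.5]
width: 1.0
gripper_force: 0.0
stopper top z 147.1 knob mid [414.2 244.2] [23. 46.] flange mid [413.9 255.4] [48. 48.]
stopper top z 147.0 knob mid [431.4 170.1] [ 34. 102.] flange mid [436.5 131.9] [48. 48.]
stopper top z 146.9 knob mid [425.4 110.5] [ 24. 221.] flange mid [425.8  14.4] [46. 45.]
(414, 255.5) 0 None
  hist z [ 325  292  661  594  433   29    0    0    0 2068]
  cone [ 4.1592e+02  2.5755e+02  4.7730e+01 -2.6000e-01] 2588 1.48
(436.5, 130) 0 None
  hist z [ 308  293  631  594  540  197    1    0    0 1365]
  cone [ 4.4109e+02  1.2088e+02  5.3180e+01 -2.6000e-01] 2538 1.68
(425.6, 11.5) 101 [array([403.2,  17. , 105.1]), array([446.1,  34.3, 111.6])]
  circ [425.6  10.6  23.2] 0.24
  hist z [314 404 691 674 632 389 143  46   2 959]
  cone [ 4.2555e+02  1.0300e+01  4.5240e+01 -2.5000e-01] 2586 0.3
```

View pics/final.png

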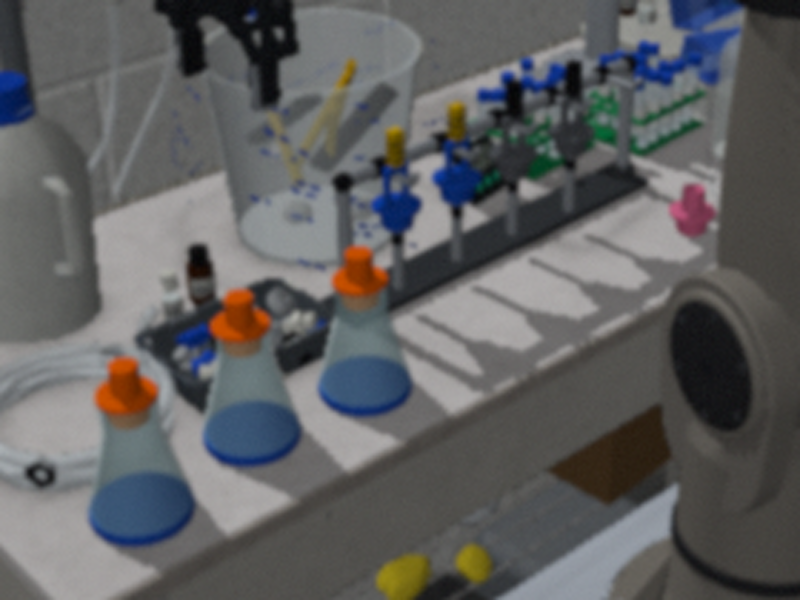

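All three flasks are closed (stoppers at (125,385), (240,315) and (358,270)), and both blue probes hang at (397,200) and (457,180) beside the grey ones.

```bash
python3 -c "
from station import ticket
print(ticket.finish_job())"
```

```text
the job is handed in; nothing more can be done
None
```

I handed the job in at about 55 s on the robot's clock: in the last pictures both blue probes hang on hooks 3 and 4, all three flasks are upright and stoppered, and the grey probes still hang on theirs; no verdict came back.

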